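# Bring the mill's flywheel to rest heavy side down

### The arm

A 6-joint arm with a two-finger parallel gripper is mounted at the origin on the work surface. World frame = base frame: x ahead of the robot, y to its left, z up, the work surface at z = 0. Lengths are in m, angles in rad, forces in N, time in s.
With the tool pointing down it reaches from about 0.325 to 0.925 m from the base axis. Payload 3.1 kg.
Tool frame: the origin (TCP) lies on the centre line of the jaws, within the pads' length; the fingertips stand ahead of it and the grasp point (between the pads) lies 11 mm behind it (tcp_to_tips is the y of the fingertips in the tool frame, in m); y points along the fingers, z is the direction in which the jaws open and shut, and the axes are right-handed (so a half turn about y gives the same grasp; the last joint's range is limited). The gripper opens to 85 mm and grips with 20 to 120 N. Pads are 22 mm wide; open, the fingers measure 114 mm over their backs; the gripper's body (76 mm by 85 mm) begins 54 mm behind the grasp point. The pads swing forward as they close: fully open they stand 13 mm farther back than shut.
Start: joints at [-0.112, 0.217, 1.613, -0, 1.311, -0.112], TCP at [0.625, 0, 0.239] pointing down, gripper open.
Joint ranges: [-2.75, 2.75], [-0.78, 2.1], [0.31, 2.55], [-1.13, 4.27], [0.13, 2.63], [-2.58, 2.58]. Speed limits (rad/s): [2.79, 2.79, 3.14, 3.14, 3.14, 3.14].

### API

Orientations are given as a unit quaternion [x, y, z, w].
In Python, from bench import * gives the robot as it stands.
- The arm moves only by the tool move_arm, never from a script. Its arguments are lists of equal length, an entry for each row: "hand": the opening, from -1 (shut) to 1 (fully open); "linear": the shift along the tool's x, y, z in mm, a list of three; "rotation": the turn, a rotation vector about the tool's x, y, z in degrees, a list of three. A call has 1 to 8 rows; each row is the pose to reach, as a shift and turn from the pose commanded when the call began, along the tool's axes at that moment; what a row does not reach only later rows make up. A row lasts 1/10 s, in which the tool goes at most 50 mm and 8.59 degrees, less where a joint would pass 70% of its speed; a pose out of reach is approached as far as the arm can. A call with a gripper value outside its range is refused whole. The fingers move at their own pace and stop on an object; "force" is the grip in N (left out, the last holds). Time passes only in rows, so rows that repeat a pose let the fingers close. It gives the time, the measured TCP pose, the force and the opening at its end, in the units of the state.
- observe(): the state, without advancing time (a new reading comes with each control period).
- camera(name): name is "scene" or "side" or "wrist"; returns the picture (400x640x3 uint8, red, green, blue); there is no depth.
- camera_info(name): a dict with "fx", "fy", "cx", "cy" (pixels), "R" (3x3) and "t" (3): a world point X has camera coordinates R X + t. Camera axes: x right, y down, z forward; pixel columns grow to the right and rows downward; lengths in m; the calibration is good to about 2 mm. The wrist camera is an equidistant fisheye: a pixel r from the principal point sees the ray r / f radians off the axis. A picture is of the moment at which its call begins: read the wrist's pose just before it. camera_info takes no time and is no camera call; for the wrist camera it gives the pose at the moment of the call.
- close_job(): hands the job in, once; it reports no verdict.
The state is a dict: "clock": time; "joint_pos": joint angles; "joint_vel": joint speeds; "tau": joint torques, N m; "position": TCP position; "tcp_rot": TCP orientation; "contact_force": force on the tool from outside, world axes, zero at the start; "moment": the same for the moment, N m; "gripper_width": finger opening in m.
Only numpy, scipy, OpenCV 4.12 (cv2) and the standard library are available. Lean on these libraries where they do the work, as an engineer would, in place of code of your own. Each camera call takes 0.05 s, during which the arm holds its last target.

### The job

First stop the kitchen mill: press the black stop button on top of it fully down and let it spring back up. Then turn the mill's flywheel by hand to find its hidden heavy side by feel, and finish while still gripping the wheel, holding it still with the heavy side straight down, within 20 degrees. Leave the jar, mug and bowl where they stand.

Things in the scene. Friction and masses are not known exactly. Their poses are not given: they have to be found in the camera images.
- mill: Small white countertop mill, fixed to the worktop. Origin on the worktop under the centre of its white housing (90 x 130 mm, top 160 mm up). x points level from the housing out to the flywheel, parallel to the axle; z up. On the housing's top, at x = 0: the stop button (y = -30 mm) and a steel filling cap (y = 32 mm, 52 mm across, 20 mm high).
- stop_button_top (a point): Centre of the top face of the black round stop button (30 mm across), on the mill's housing top; pressed straight down; moves with the button.
- stop_button (a joint): Travel of the spring stop button: 0 up, 0.006 m fully down (takes about 5 N); springs back when let go.
- axle (a point): Centre of the flywheel, on its level axle, 105 mm along the mill's x, 130 mm up. Fixed; axes as the mill's. Turning takes a steady drag of 0.28 N m at the bearing, plus or minus about 0.2 N m as the hidden weight (about 0.4 kg, 50 mm off the axle) rises or falls; the drag keeps the wheel wherever it is left. At the start the weight is over 60 degrees from the bottom.
- flywheel: Upright metal disc, 160 mm across, 28 mm thick, flat faces; turns many turns either way about its x (the axle). Origin at its centre; y and z turn with it. Outer face: three even screw heads (radius 55 mm, 3 mm high) and a hub cap, which tell nothing of the weight: its angle is new each time. 46 mm clear between housing and disc, free beyond: pinch the rim across its thickness from above.
- jar: Lidded glass jar, 72 mm across, 120 mm tall, standing by; origin under its centre. Leave alone.
- mug: White mug, 80 mm across, 85 mm tall, handle at its +y, standing by; origin under its centre. Leave alone.
- bowl: Blue bowl, 120 mm across, 55 mm tall, standing beyond the wheel; origin under its centre. Leave alone.

How it is judged:
By the outcome, as a careful person would: the job done as asked, in the order asked, and still so for the second after the job is handed in, while the arm keeps its last pose, push and grip.
It also fails if it takes over 72 s, if anything falls off the work surface, if the arm or the gripper's body presses on something with over 40 N, if the wrist force passes 120 N, or if a joint passes its speed limit or range.

## Working session

There is one attempt and no reset: what is moved stays moved. The work goes in short steps, Python scripts to look and compute and a tool call to move; the robot and the scene stay as the last step left them, time stands still between calls to the robot, and variables do not carry over. Pictures are saved under pics/ and viewed, and the job is handed in when it is done.

Besides the shell and the picture viewer there is one more tool, called by a JSON object that holds its "op" and its "data", one argument or row to a line. move_arm: Moves the arm, as the interface text tells. Its arguments: {"type":"object","properties":{"hand":{"type":"array"},"linear":{"type":"array"},"rotation":{"type":"array"},"force":{"type":"number"}},"required":["hand","linear","rotation"]}

```bash
mkdir -p pics; python3 - <<'E'
from bench import *
import cv2, numpy as np
s=observe(); print(s)
for n in ["scene","side","wrist"]:
    i=camera_info(n); print(n,i)
    cv2.imwrite(f"pics/{n}0.png",camera(n)[:,:,::-1])
E
```

```text
{'clock': 0.0, 'joint_pos': array([-1.12180534e-01,  2.17754524e-01,  1.61493653e+00, -2.36197107e-05,
        1.31128170e+00, -1.12195346e-01]), 'joint_vel': array([-0.00142099,  0.00053343,  0.00119927,  0.00124845, -0.00176581,
        0.00048952]), 'tau': array([-2.90135131e-04, -3.96841800e+01, -3.03850436e+01, -2.80225659e-04,
        9.87685227e-03,  9.68610237e-06]), 'position': array([6.2420600e-01, 1.1698076e-04, 2.3796676e-01]), 'tcp_rot': array([-0.50053585,  0.50064729, -0.49934155,  0.49947389]), 'contact_force': array([-0.75523284, -0.23338891, -0.11041277]), 'moment': array([-0.03562325,  0.06710551,  0.03166204]), 'gripper_width': 0.08561332148359943}
scene {'fx': 389.0206762362235, 'fy': 389.0206762362235, 'cx': 315.91566330012523, 'cy': 199.87370631557474, 'R': array([[-0.22842096,  0.97353397, -0.00744858],
       [ 0.82124356,  0.18856872, -0.53851727],
       [-0.52286029, -0.12912573, -0.84258155]]), 't': array([ 0.11313699, -0.4435745 ,  1.237906  ])}
side {'fx': 512.8955946894395, 'fy': 512.8955946894395, 'cx': 322.93337989796316, 'cy': 198.8131094740147, 'R': array([[ 0.98564385, -0.16880426,  0.00336477],
       [-0.09367991, -0.56335737, -0.82088522],
       [ 0.14046449,  0.80878526, -0.5710833 ]]), 't': array([-0.5688396 ,  0.18388766,  1.20936341])}
wrist {'fx': 309.70691628693146, 'fy': 309.70691628693146, 'cx': 320.9559566261748, 'cy': 203.27227852101106, 'R': array([[ 9.99995781e-01,  4.99834365e-04, -2.86148105e-03],
       [ 1.27721749e-03, -9.60410716e-01,  2.78585042e-01],
       [-2.60895068e-03, -2.78587522e-01, -9.60407302e-01]]), 't': array([-0.62372488, -0.03610009,  0.38028974])}
```

View pics/scene0.png

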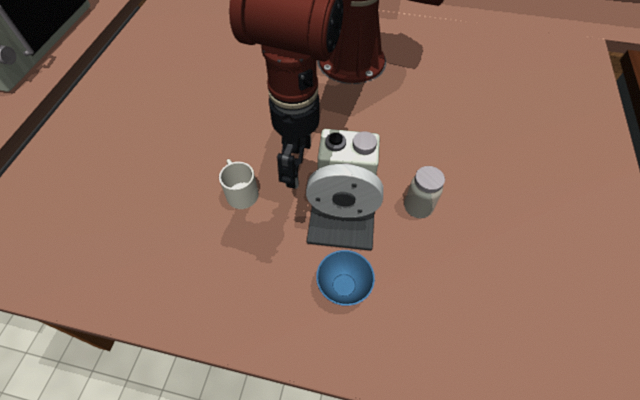

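View pics/side0.png

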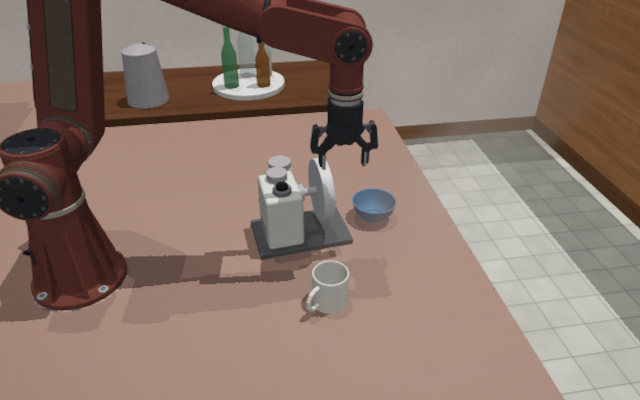

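View pics/wrist0.png

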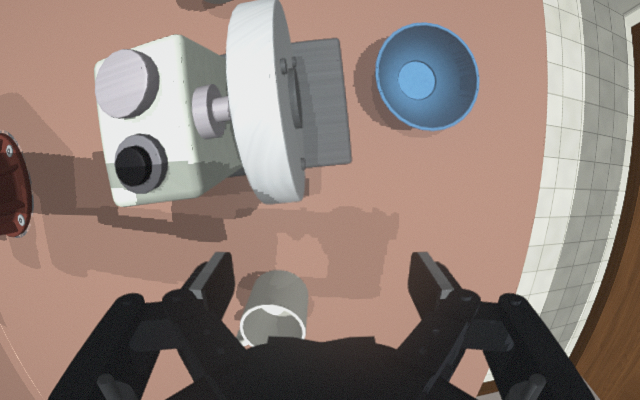

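Wrist view: button near (133,166), cap near (127,83), wheel around (265,100), axle (220,108). Scene view: button (336,141), cap (365,142), hub (344,199). Side view: button (282,187). Next I'll measure these more precisely.

```bash
cat > h.py <<'E'
from bench import *
import cv2, numpy as np
def ray(info,u,v,wrist=False):
    a=(u-info['cx'])/info['fx']; b=(v-info['cy'])/info['fy']
    if wrist:
        r=np.hypot(a,b); d=np.array([a/r*np.sin(r),b/r*np.sin(r),np.cos(r)])
    else: d=np.array([a,b,1.])
    R=info['R']; d=R.T@d; return -R.T@info['t'], d/np.linalg.norm(d)
def onz(info,u,v,z,wrist=False):
    o,d=ray(info,u,v,wrist); return o+d*(z-o[2])/d[2]
def tri(rs):
    A=0;b=0
    for o,d in rs:
        P=np.eye(3)-np.outer(d,d); A=A+P; b=b+P@o
    x=np.linalg.solve(A,b); return x,[np.linalg.norm((np.eye(3)-np.outer(d,d))@(x-o)) for o,d in rs]
E
python3 - <<'E'
import cv2,numpy as np
for n,(x0,y0,x1,y1),f in [("scene",(290,120,400,260),5),("side",(240,140,360,260),5),("wrist",(80,0,360,220),2.7)]:
    c=cv2.imread(f"pics/{n}0.png")[y0:y1,x0:x1]
    cv2.imwrite(f"pics/{n}0z.png",cv2.resize(c,None,fx=f,fy=f,interpolation=cv2.INTER_NEAREST)[:600,:800])
    g=cv2.imread(f"pics/{n}0.png").max(2)
    m=(g<50).astype(np.uint8); m[:y0]=0;m[y1:]=0;m[:,:x0]=0;m[:,x1:]=0
    k,l,st,ce=cv2.connectedComponentsWithStats(m)
    for i in range(1,k):
        if st[i,4]>20: print(n,st[i],ce[i])
E
```

```text
scene [290 120  29  69 991] [299.21392533 143.70232089]
scene [328 133  15  12 136] [335.05882353 138.56617647]
scene [333 194  22  12 225] [343.28444444 199.48444444]
scene [311 207  63  14 224] [341.25446429 216.24107143]
scene [308 242  63   8  84] [337.54761905 245.54761905]
side [311 140  49  27 375] [327.832      146.15466667]
side [276 182  12   9  86] [281.45348837 186.36046512]
wrist [ 116  146   36   40 1030] [133.17281553 166.37087379]
```

View pics/scene0z.png

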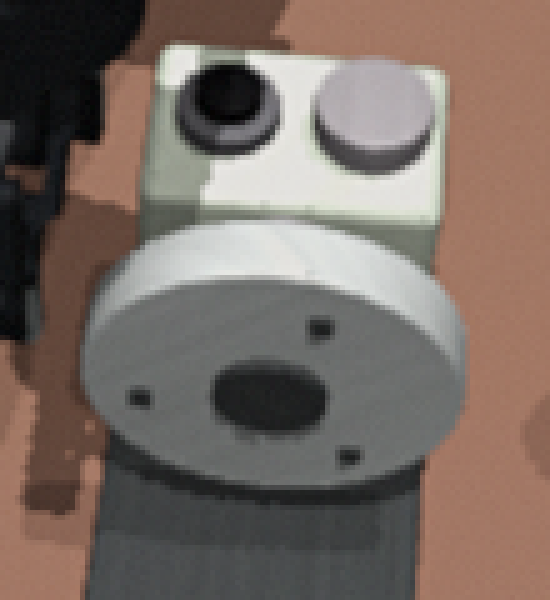

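View pics/side0z.png

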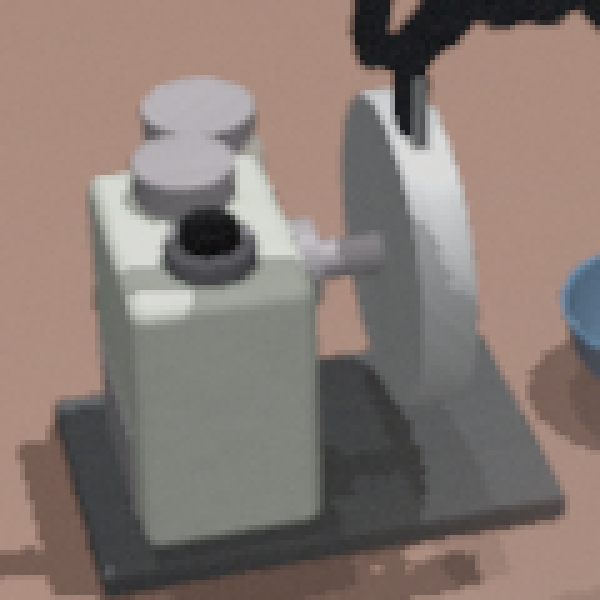

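View pics/wrist0z.png

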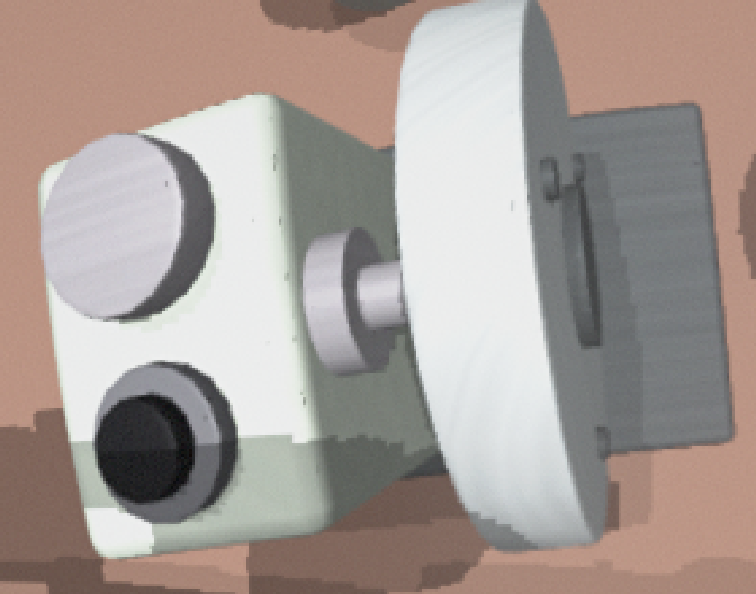

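```bash
python3 - <<'E'
from h import *
S=camera_info("scene");D=camera_info("side");W=camera_info("wrist")
b=[ray(S,335.6,138.4),ray(D,281.7,186.2),ray(W,132.3,166.3,True)]
c=[ray(S,365.2,139.2),ray(D,276.6,172.6),ray(W,121.5,84.4,True)]
B,e=tri(b);C,e2=tri(c);print(B,e,C,e2)
Cz=[onz(S,365.2,139.2,.18),onz(D,276.6,172.6,.18),onz(W,121.5,84.4,.18,True)];print(Cz)
y=(C-B);y[2]=0;print(np.linalg.norm(y));y/=np.linalg.norm(y)
print("yaw",np.degrees(np.arctan2(-y[0],y[1])))
# base-plate edges yaw from wrist, at z unknown~0.01
p=[onz(W,80+a/2.7,q/2.7,.01,True) for a,q in((697,104),(732,436))];d=p[1]-p[0];print("plate",p,np.degrees(np.arctan2(d[0],-d[1])))
p=[onz(W,80+a/2.7,q/2.7,.16,True) for a,q in((255,100),(325,520))]
q=[onz(W,80+a/2.7,q/2.7,.16,True) for a,q in((45,175),(100,550))]
for p in (p,q): d=p[1]-p[0];print("top",p,np.degrees(np.arctan2(d[0],-d[1])))
# hub via outer face plane
for yaw in (np.arctan2(-y[0],y[1]),):
  x=np.array([np.cos(yaw),np.sin(yaw),0]);yy=np.array([-np.sin(yaw),np.cos(yaw),0])
  O=B+30*.001*yy;O[2]=0;O2=C-.032*yy;O2[2]=0;print("origin",O,O2)
  A=(O+O2)/2+.105*x;A[2]=.13;print("axle",A)
  for u,v in((343.5,198.5),(353.8,185.6),(318,199.6),(359.8,211.3)):
    o,dd=ray(S,u,v);P=o+dd*((A+.017*x-o)@x)/(dd@x);r=P-A;print(r@yy,r[2],np.hypot(r@yy,r[2]))
E
```

```text
[0.48517581 0.04238381 0.17561199] [np.float64(0.00047438917520862823), np.float64(0.00028159513277909153), np.float64(0.00020081429112900532)] [0.47841448 0.1039326  0.17724919] [np.float64(0.0022416220624217474), np.float64(0.0007728616430061532), np.float64(0.001545947454048771)]
[array([0.47791398, 0.10438118, 0.18      ]), array([0.47847525, 0.09826083, 0.18      ]), array([0.48235702, 0.10330724, 0.18      ])]
0.06191905468159143
yaw 6.2689826086505915
plate [array([0.64372713, 0.16448341, 0.01      ]), array([0.65970845, 0.01776389, 0.01      ])] 6.216395711749168
top [array([0.51659674, 0.13663159, 0.16      ]), array([0.53383671, 0.01782104, 0.16      ])] 8.256258677312323
top [array([0.43985878, 0.12788115, 0.16      ]), array([0.45176357, 0.00899631, 0.16      ])] 5.718370222288431
origin [0.48189992 0.07220442 0.        ] [0.48190876 0.07212396 0.        ]
axle [0.58627646 0.08362979 0.13      ]
-0.0008142561955407148 0.0011895791482254836 0.0014415657119497903
0.016702620669328577 0.050762460160527545 0.05343973146239255
-0.0537288453703311 -0.01260252505663606 0.055187067893049814
0.03657939928016204 -0.042841403042708004 0.056333278498284386
```

```bash
python3 - <<'E'
from h import *
import bench
print([n for n in dir(bench) if n[0]!='_'])
print(getattr(bench,'tcp_to_tips',None))
s=observe()
from scipy.spatial.transform import Rotation as Ro
print(Ro.from_quat(s['tcp_rot']).as_matrix().round(3))
E
```

```text
['IKError', 'camera', 'camera_info', 'close_job', 'observe', 'tcp_to_tips']
0.008
[[ 0.    -0.002  1.   ]
 [-1.     0.     0.   ]
 [-0.    -1.    -0.002]]
```

{"op": "move_arm", "data": {
  "hand": [-1,-1,-1,-1,-1,-1,-1,-1],
  "linear": [
    [0,-15,0],
    [-10,-15,-40],
    [-25,-10,-85],
    [-42,0,-125],
    [-42,15,-140],
    [-42,25,-140],
    [-42,30,-140],
    [-42,30,-140]
  ],
  "rotation": [
    [0,-2,0],
    [0,-4,0],
    [0,-6.3,0],
    [0,-6.3,0],
    [0,-6.3,0],
    [0,-6.3,0],
    [0,-6.3,0],
    [0,-6.3,0]
  ],
  "force": 60
}}

```text
clock: 0.95
position: [0.4856, 0.0417, 0.2087]
tcp_rot: [0.527, -0.472, 0.472, -0.526]
contact_force: [0.8, -0.7, 0.9]
gripper_width: -0.0001
```

```bash
python3 - <<'E'
from h import *
s=observe(); print({k:np.round(s[k],4) for k in s})
from scipy.spatial.transform import Rotation as Ro
print(Ro.from_quat(s['tcp_rot']).as_matrix().round(4))
cv2.imwrite("pics/w1.png",camera("wrist")[:,:,::-1]);c=camera("side")[:,:,::-1]
cv2.imwrite("pics/s1.png",cv2.resize(c[100:260,200:400],None,fx=3.5,fy=3.5))
E
```

```text
{'clock': np.float64(0.95), 'joint_pos': array([-5.8400e-02, -5.0700e-02,  1.9601e+00, -1.0000e-04,  1.2331e+00,
       -1.6780e-01]), 'joint_vel': array([-0.0027, -0.003 , -0.0282,  0.0012,  0.0092,  0.0006]), 'tau': array([ 1.23100e-01, -2.73516e+01, -2.90220e+01,  4.30000e-03,
       -2.77000e-02, -0.00000e+00]), 'position': array([0.4856, 0.0417, 0.2087]), 'tcp_rot': array([ 0.5268, -0.4721,  0.4717, -0.5264]), 'contact_force': array([ 0.8469, -0.6719,  0.9141]), 'moment': array([-0.004 , -0.0116, -0.007 ]), 'gripper_width': np.float64(-0.0001)}
[[ 1.093e-01 -8.000e-04  9.940e-01]
 [-9.940e-01 -0.000e+00  1.093e-01]
 [-1.000e-04 -1.000e+00 -8.000e-04]]
```

View pics/w1.png

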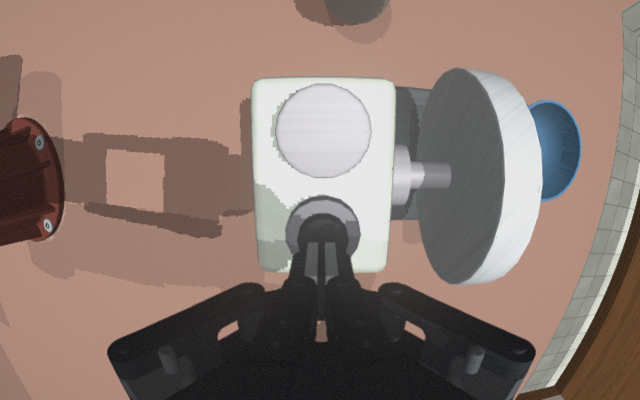

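View pics/s1.png

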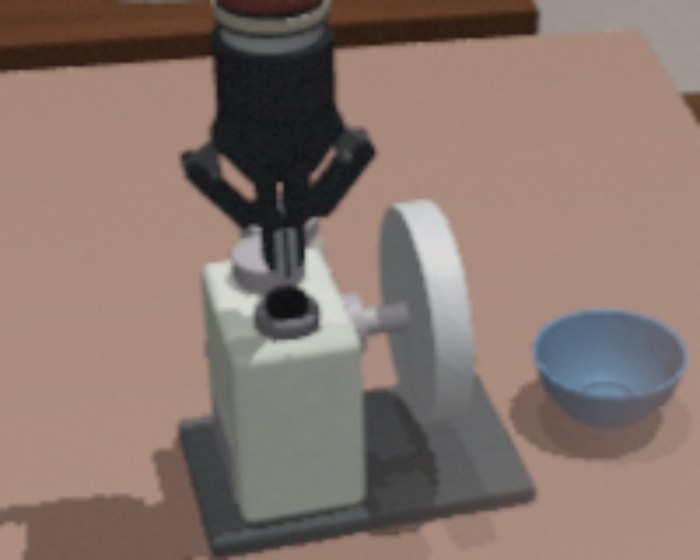

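The closed fingertips sit centred above the button, and the mill's edges line up with the view, so the yaw estimate holds. Next is the press.

{"op": "move_arm", "data": {
  "hand": [-1,-1,-1,-1,-1,-1],
  "linear": [
    [0,12,0],
    [0,20,0],
    [0,24,0],
    [0,26,0],
    [0,28,0],
    [0,28,0]
  ],
  "rotation": [
    [0,0,0],
    [0,0,0],
    [0,0,0],
    [0,0,0],
    [0,0,0],
    [0,0,0]
  ]
}}

```text
clock: 1.65
position: [0.4856, 0.0419, 0.1839]
tcp_rot: [0.527, -0.472, 0.472, -0.527]
contact_force: [-4.8, 0.0, 13.4]
gripper_width: -0.0
```

```bash
python3 - <<'E'
from h import *
for i in range(1):
    c=camera("side")[:,:,::-1]
    s=observe();print(s['position'],s['contact_force'],s['moment'])
cv2.imwrite("pics/s2.png",cv2.resize(c[120:260,220:360],None,fx=4,fy=4))
w=camera("wrist")[:,:,::-1];cv2.imwrite("pics/w2.png",cv2.resize(w[60:300,200:460],None,fx=2.3,fy=2.3))
s=observe();print(s['position'],s['contact_force'],s['moment'])
E
```

```text
[0.48557178 0.0418341  0.1839012 ] [-4.71107868 -0.27667829 12.39171214] [-0.01027418  0.79922065 -0.02127455]
[0.48557704 0.0418461  0.18391317] [-4.47536784 -0.65130287 12.19632881] [-0.07917937  0.78938624 -0.00147216]
```

View pics/s2.png

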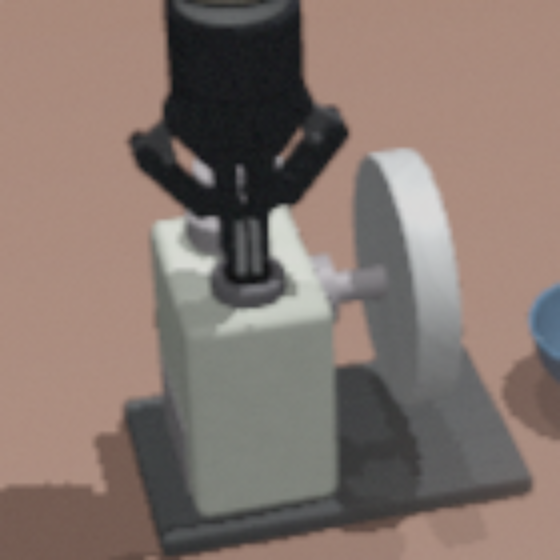

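View pics/w2.png

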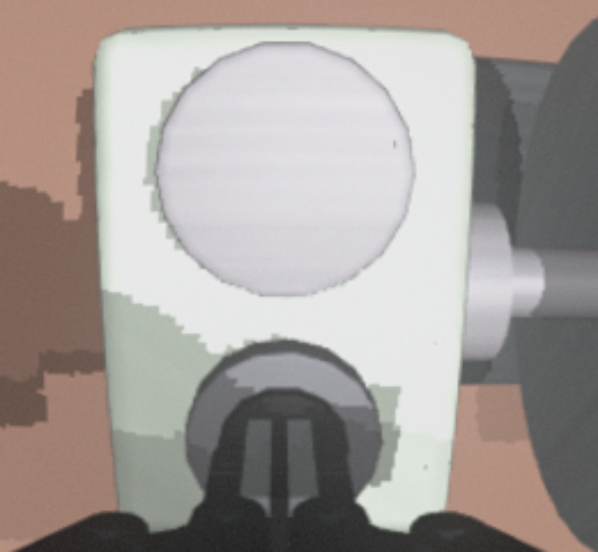

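{"op": "move_arm", "data": {
  "hand": [-1,-1,-1,-1],
  "linear": [
    [0,2,0],
    [0,3,0],
    [0,3,0],
    [0,3,0]
  ],
  "rotation": [
    [0,0,0],
    [0,0,0],
    [0,0,0],
    [0,0,0]
  ]
}}

```text
clock: 2.15
position: [0.4857, 0.0418, 0.1837]
tcp_rot: [0.527, -0.471, 0.472, -0.527]
contact_force: [-11.1, -0.7, 24.9]
gripper_width: 0.0002
```

{"op": "move_arm", "data": {
  "hand": [-1,-1,-1,-1,-1,-1],
  "linear": [
    [0,-5,0],
    [0,-15,0],
    [0,-35,0],
    [0,-60,0],
    [0,-70,0],
    [0,-70,0]
  ],
  "rotation": [
    [0,0,0],
    [0,0,0],
    [0,0,0],
    [0,0,0],
    [0,0,0],
    [0,0,0]
  ]
}}

```text
clock: 2.75
position: [0.486, 0.042, 0.2499]
tcp_rot: [-0.526, 0.471, -0.473, 0.527]
contact_force: [-0.4, 0.1, -0.3]
gripper_width: 0.0003
```

```bash
python3 - <<'E'
from h import *
s=observe();print(s['position'],s['contact_force'],s['moment'])
c=camera("side")[:,:,::-1];d=camera("scene")[:,:,::-1]
a=cv2.resize(c[140:260,240:360],(480,480));b=cv2.resize(d[120:260,270:410],(480,480))[:, :320]
cv2.imwrite("pics/s3.png",np.hstack([a,b]))
cv2.imwrite("pics/d3.png",cv2.resize(d[120:260,290:400],None,fx=4,fy=4))
E
```

```text
[0.48603534 0.04202421 0.24986906] [-0.43772739  0.10413234 -0.32528316] [ 0.00512419 -0.01463487  0.02417766]
```

View pics/s3.png

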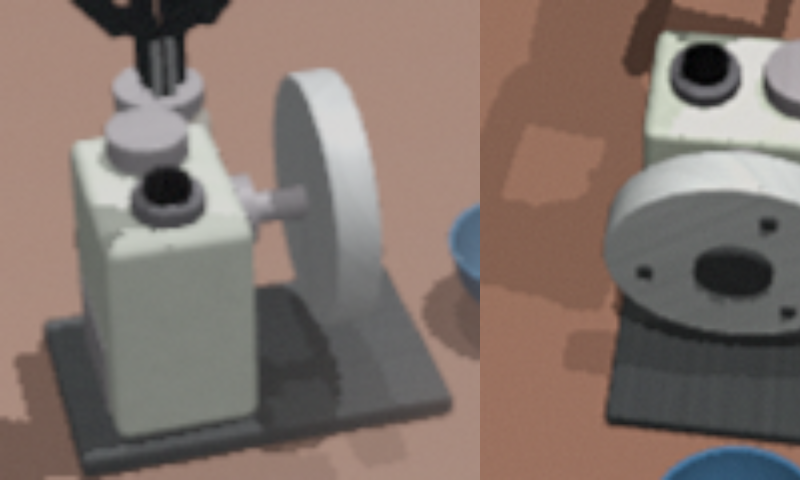

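View pics/d3.png

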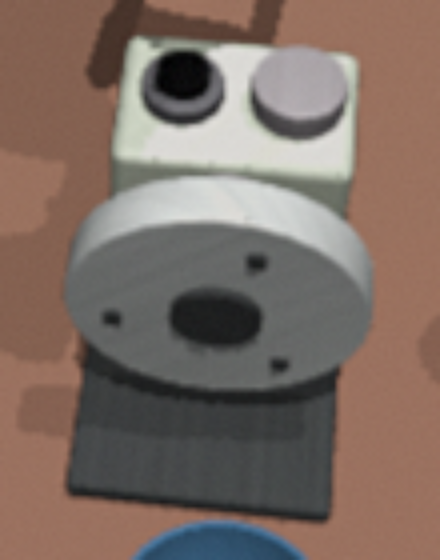

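```bash
cat >> h.py <<'E'
from scipy.spatial.transform import Rotation as Ro
YAW=np.radians(6.27); X=np.array([np.cos(YAW),np.sin(YAW),0]);Y=np.array([-np.sin(YAW),np.cos(YAW),0]);Z=np.array([0,0,1.])
A=np.array([.5863,.0836,.13])
def pose(phi,r,dx=0):
    f=np.radians(phi); p=A+r*(-np.sin(f)*Y+np.cos(f)*Z)+dx*X
    R0=np.column_stack([-Y,-Z,X])
    return p,Ro.from_rotvec(X*f)*Ro.from_matrix(R0)
def delta(P,R,p,Rt):
    return (R.inv().apply(p-P)*1000).round(1),np.degrees((R.inv()*Rt).as_rotvec()).round(2)
E
python3 - <<'E'
from h import *
P=np.array([.485,.042,.248]);R=pose(0,0)[1]
s=observe();print(s['position'],np.degrees((R.inv()*Ro.from_quat(s['tcp_rot'])).as_rotvec()))
for f,r in ((0,.125),(30,.125),(30,.11)): print(f,r,delta(P,R,*pose(f,r)))
E
```

```text
[0.48445974 0.04205738 0.24733537] [-0.08174512 -0.02585986  0.01757617]
0 0.125 (array([-30.3,  -7. , 105.2]), array([0., 0., 0.]))
30 0.125 (array([ 32.2,   9.7, 105.2]), array([ 0.,  0., 30.]))
30 0.11 (array([ 24.7,  22.7, 105.2]), array([ 0.,  0., 30.]))
```

{"op": "move_arm", "data": {
  "hand": [0.05,0.05,0.05,0.05,0.05,0.05,0.05,0.05],
  "linear": [
    [0,-20,20],
    [-10,-20,60],
    [-10,-15,100],
    [0,-5,105],
    [15,0,105],
    [32,9.7,105],
    [32,9.7,105],
    [32,9.7,105]
  ],
  "rotation": [
    [0,0,0],
    [0,0,6],
    [0,0,14],
    [0,0,22],
    [0,0,30],
    [0,0,30],
    [0,0,30],
    [0,0,30]
  ],
  "force": 60
}}

```text
clock: 3.65
position: [0.5923, 0.0222, 0.2378]
tcp_rot: [-0.387, 0.593, -0.319, 0.63]
contact_force: [0.7, -1.0, 0.4]
gripper_width: 0.0448
```

```bash
python3 - <<'E'
from h import *
s=observe();print({k:np.round(s[k],3) for k in s})
P=s['position'];R=Ro.from_quat(s['tcp_rot']);print(delta(P,R,*pose(30,.125)))
cv2.imwrite("pics/w4.png",camera("wrist")[:,:,::-1])
cv2.imwrite("pics/s4.png",camera("side")[:,:,::-1])
E
```

```text
{'clock': np.float64(3.65), 'joint_pos': array([-0.315,  0.246,  1.658,  0.474,  1.483, -0.526]), 'joint_vel': array([ 0.025, -0.028, -0.016,  0.01 ,  0.004, -0.004]), 'tau': array([-1.0350e+00, -3.7950e+01, -2.8178e+01,  1.4690e+00,  8.9200e-01,
       -1.0000e-03]), 'position': array([0.592, 0.022, 0.238]), 'tcp_rot': array([-0.387,  0.593, -0.319,  0.63 ]), 'contact_force': array([ 0.656, -1.008,  0.397]), 'moment': array([-0.201, -0.033, -0.009]), 'gripper_width': np.float64(0.045)}
(array([ 0.5, -0.8,  0.8]), array([ 0.1 , -0.04,  0.02]))
```

View pics/w4.png

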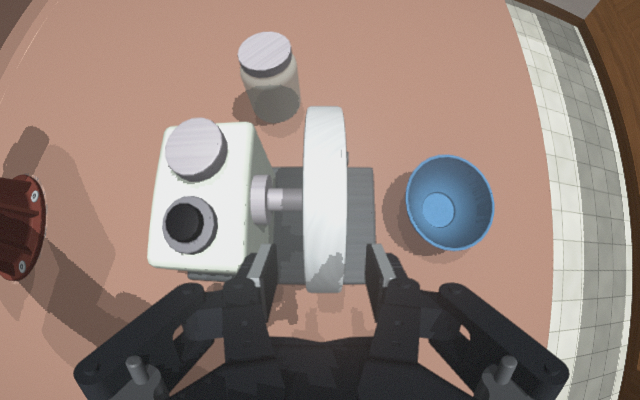

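View pics/s4.png

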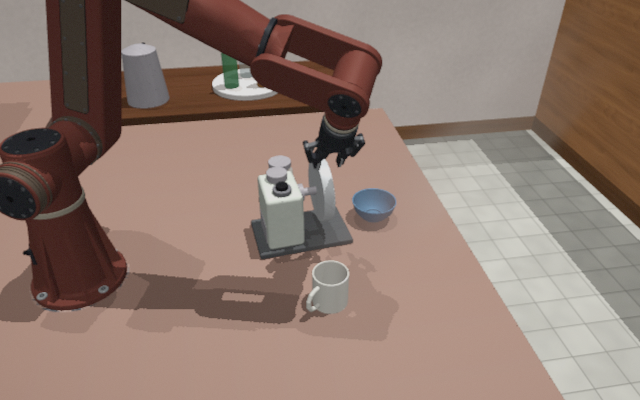

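```bash
python3 - <<'E'
from h import *
for i in range(3):
    s=observe();print(np.round(s['contact_force'],2),np.round(s['moment'],3),s['clock'])
    if i<2: camera("side")
E
```

```text
[-0.02  0.41  0.5 ] [-0.246 -0.018 -0.05 ] 3.75
[ 0.78 -0.79  0.15] [-0.226 -0.027  0.043] 3.8
[-0.2  -0.44  0.91] [-0.245 -0.041  0.003] 3.85
```

{"op": "move_arm", "data": {
  "hand": [0.05,0.05,0.05,0.05,0.05],
  "linear": [
    [0,20,0],
    [0,40,0],
    [0,54,0],
    [0,59,0],
    [0,59,0]
  ],
  "rotation": [
    [0,0,0],
    [0,0,0],
    [0,0,0],
    [0,0,0],
    [0,0,0]
  ]
}}

```text
clock: 4.35
position: [0.5892, 0.0519, 0.1872]
tcp_rot: [-0.387, 0.592, -0.319, 0.631]
contact_force: [-1.1, -0.2, -0.6]
gripper_width: 0.0447
```

{"op": "move_arm", "data": {
  "hand": [-1,-1,-1,-1,-1],
  "linear": [
    [0,0,0],
    [0,0,0],
    [0,0,0],
    [0,0,0],
    [0,0,0]
  ],
  "rotation": [
    [0,0,0],
    [0,0,0],
    [0,0,0],
    [0,0,0],
    [0,0,0]
  ],
  "force": 60
}}

```text
clock: 4.85
position: [0.5911, 0.0508, 0.1888]
tcp_rot: [-0.386, 0.591, -0.32, 0.632]
contact_force: [4.9, 1.0, 2.9]
gripper_width: 0.0266
```

```bash
python3 - <<'E'
from h import *
s=observe();print({k:np.round(s[k],3) for k in s})
P=s['position'];R=Ro.from_quat(s['tcp_rot']);print(delta(P,R,*pose(30,.066)))
cv2.imwrite("pics/w5.png",camera("wrist")[:,:,::-1])
E
```

```text
{'clock': np.float64(4.85), 'joint_pos': array([-0.272,  0.283,  1.712,  0.493,  1.381, -0.535]), 'joint_vel': array([ 0.   , -0.001, -0.002, -0.003,  0.   ,  0.   ]), 'tau': array([ -0.313, -37.843, -24.417,   0.674,   1.594,  -0.083]), 'position': array([0.591, 0.051, 0.189]), 'tcp_rot': array([-0.386,  0.591, -0.32 ,  0.632]), 'contact_force': array([4.884, 0.98 , 2.894]), 'moment': array([ 0.07 , -0.364, -0.325]), 'gripper_width': np.float64(0.027)}
(array([ 0.7,  1.5, -1.2]), array([-0.18,  0.06,  0.02]))
```

View pics/w5.png

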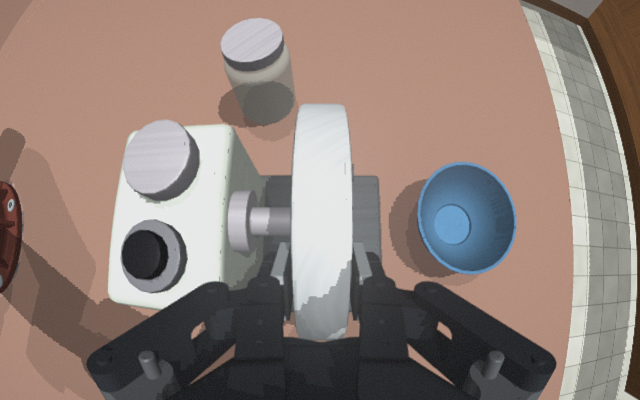

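The wheel is gripped. Now I'll sweep it in short calls and log the wrench while it moves.

```bash
cat > lg.py <<'E'
from h import *
import json,sys
s=observe();R=Ro.from_quat(s['tcp_rot'])
f=np.degrees((R*pose(0,0)[1].inv()).as_rotvec()@X)
d={k:np.asarray(s[k]).tolist() for k in s};d['phi']=f;d['tag']=sys.argv[1]
open('log.jsonl','a').write(json.dumps(d)+'\n')
F=s['contact_force'];t=np.radians(f);T=-np.cos(t)*Y-np.sin(t)*Z;N=-np.sin(t)*Y+np.cos(t)*Z
rel=s['position']-A
print('phi %.1f r %.1f Ft %.2f Fn %.2f Fx %.2f Mx %.3f tau1 %.3f w %.4f'%(f,1000*np.hypot(rel@Y,rel[2]),F@T,F@N,F@X,s['moment']@X,s['tau'][0],s['gripper_width']))
E
python3 lg.py still30
```

```text
phi 30.0 r 67.5 Ft -1.40 Fn 2.17 Fx 4.22 Mx 0.078 tau1 -0.228 w 0.0263
```

{"op": "move_arm", "data": {
  "hand": [-1,-1,-1],
  "linear": [
    [-2.3,0,0],
    [-4.6,0.2,0],
    [-6.9,0.4,0]
  ],
  "rotation": [
    [0,0,-2],
    [0,0,-4],
    [0,0,-6]
  ]
}}

```text
clock: 5.2
position: [0.5904, 0.0567, 0.1917]
tcp_rot: [-0.417, 0.57, -0.354, 0.614]
contact_force: [5.7, 0.1, 2.3]
gripper_width: 0.0266
```

```bash
python3 lg.py neg
```

```text
phi 23.9 r 67.4 Ft -0.44 Fn 2.27 Fx 5.64 Mx 0.158 tau1 -0.535 w 0.0266
```

{"op": "move_arm", "data": {
  "hand": [-1,-1,-1],
  "linear": [
    [-2.3,0,0],
    [-4.6,0.2,0],
    [-6.9,0.4,0]
  ],
  "rotation": [
    [0,0,-2],
    [0,0,-4],
    [0,0,-6]
  ]
}}

```text
clock: 5.5
position: [0.5897, 0.0633, 0.1942]
tcp_rot: [-0.446, 0.547, -0.385, 0.594]
contact_force: [5.9, 0.9, 1.8]
gripper_width: 0.0268
```

```bash
python3 lg.py neg
```

```text
phi 17.9 r 67.4 Ft -0.84 Fn 1.65 Fx 6.00 Mx 0.187 tau1 -0.613 w 0.0268
```

{"op": "move_arm", "data": {
  "hand": [-1,-1,-1],
  "linear": [
    [-2.3,0,0],
    [-4.6,0.2,0],
    [-6.9,0.4,0]
  ],
  "rotation": [
    [0,0,-2],
    [0,0,-4],
    [0,0,-6]
  ]
}}

```text
clock: 5.8
position: [0.589, 0.07, 0.196]
tcp_rot: [-0.474, 0.523, -0.416, 0.574]
contact_force: [5.3, 0.0, 1.2]
gripper_width: 0.0269
```

```bash
python3 lg.py neg
```

```text
phi 11.9 r 67.4 Ft 0.26 Fn 1.32 Fx 5.23 Mx 0.262 tau1 -0.783 w 0.0269
```

{"op": "move_arm", "data": {
  "hand": [-1,-1,-1],
  "linear": [
    [-2.3,0,0],
    [-4.6,0.2,0],
    [-6.9,0.4,0]
  ],
  "rotation": [
    [0,0,-2],
    [0,0,-4],
    [0,0,-6]
  ]
}}

```text
clock: 6.1
position: [0.5883, 0.077, 0.197]
tcp_rot: [-0.501, 0.497, -0.445, 0.551]
contact_force: [4.6, 1.5, 0.5]
gripper_width: 0.0266
```

```bash
python3 lg.py neg
```

```text
phi 5.9 r 67.4 Ft -1.04 Fn 0.38 Fx 4.77 Mx 0.312 tau1 -0.926 w 0.0266
```

{"op": "move_arm", "data": {
  "hand": [-1,-1,-1],
  "linear": [
    [-2.3,0,0],
    [-4.6,0.2,0],
    [-6.9,0.4,0]
  ],
  "rotation": [
    [0,0,-2],
    [0,0,-4],
    [0,0,-6]
  ]
}}

```text
clock: 6.4
position: [0.5875, 0.0839, 0.1973]
tcp_rot: [-0.526, 0.47, -0.473, 0.527]
contact_force: [4.3, 1.0, 1.1]
gripper_width: 0.0268
```

```bash
python3 lg.py neg
```

```text
phi -0.1 r 67.3 Ft -0.51 Fn 1.11 Fx 4.38 Mx 0.441 tau1 -1.040 w 0.0268
```

{"op": "move_arm", "data": {
  "hand": [-1,-1,-1],
  "linear": [
    [-2.3,0,0],
    [-4.6,0.2,0],
    [-6.9,0.4,0]
  ],
  "rotation": [
    [0,0,-2],
    [0,0,-4],
    [0,0,-6]
  ]
}}

```text
clock: 6.7
position: [0.5867, 0.0909, 0.1969]
tcp_rot: [0.55, -0.442, 0.5, -0.502]
contact_force: [5.9, 1.1, 2.1]
gripper_width: 0.0266
```

```bash
python3 lg.py neg
```

```text
phi -6.1 r 67.3 Ft -0.20 Fn 2.10 Fx 5.95 Mx 0.498 tau1 -1.126 w 0.0266
```

{"op": "move_arm", "data": {
  "hand": [-1,-1,-1],
  "linear": [
    [-2.3,0,0],
    [-4.6,0.2,0],
    [-6.9,0.4,0]
  ],
  "rotation": [
    [0,0,-2],
    [0,0,-4],
    [0,0,-6]
  ]
}}

```text
clock: 7.0
position: [0.586, 0.0978, 0.1957]
tcp_rot: [0.572, -0.413, 0.526, -0.475]
contact_force: [4.6, 2.2, 0.3]
gripper_width: 0.0268
```

```bash
python3 lg.py neg
```

```text
phi -12.1 r 67.2 Ft -1.54 Fn 0.68 Fx 4.81 Mx 0.540 tau1 -1.186 w 0.0268
```

{"op": "move_arm", "data": {
  "hand": [-1,-1,-1],
  "linear": [
    [-2.3,0,0],
    [-4.6,0.2,0],
    [-6.9,0.4,0]
  ],
  "rotation": [
    [0,0,-2],
    [0,0,-4],
    [0,0,-6]
  ]
}}

```text
clock: 7.3
position: [0.5853, 0.1045, 0.1939]
tcp_rot: [0.593, -0.382, 0.55, -0.447]
contact_force: [5.2, 2.2, 3.1]
gripper_width: 0.0266
```

```bash
python3 lg.py neg; tail -1 log.jsonl | cut -c1-200
```

```text
phi -18.1 r 67.2 Ft -0.57 Fn 3.44 Fx 5.42 Mx 0.583 tau1 -1.229 w 0.0266
{"clock": 7.3, "joint_pos": [0.21316797309580082, 0.23451234068646767, 1.709901060212403, -0.3324229819429456, 1.2440609048261642, 0.2180907293898703], "joint_vel": [0.20204567725549866, 0.09235423410
```

{"op": "move_arm", "data": {
  "hand": [-1,-1,-1],
  "linear": [
    [-2.3,0,0],
    [-4.6,0.2,0],
    [-6.9,0.4,0]
  ],
  "rotation": [
    [0,0,-2],
    [0,0,-4],
    [0,0,-6]
  ]
}}

```text
clock: 7.6
position: [0.5846, 0.1111, 0.1913]
tcp_rot: [0.612, -0.351, 0.572, -0.418]
contact_force: [4.5, 2.8, 1.8]
gripper_width: 0.0266
```

```bash
python3 lg.py neg
```

```text
phi -24.1 r 67.2 Ft -1.37 Fn 2.54 Fx 4.77 Mx 0.664 tau1 -1.260 w 0.0266
```

{"op": "move_arm", "data": {
  "hand": [-1,-1,-1],
  "linear": [
    [-2.3,0,0],
    [-4.6,0.2,0],
    [-6.9,0.4,0]
  ],
  "rotation": [
    [0,0,-2],
    [0,0,-4],
    [0,0,-6]
  ]
}}

```text
clock: 7.9
position: [0.5839, 0.1173, 0.1881]
tcp_rot: [0.63, -0.318, 0.593, -0.388]
contact_force: [5.0, 2.4, 0.1]
gripper_width: 0.0267
```

```bash
python3 lg.py neg
```

```text
phi -30.1 r 67.2 Ft -1.52 Fn 1.01 Fx 5.24 Mx 0.706 tau1 -1.283 w 0.0267
```

{"op": "move_arm", "data": {
  "hand": [-1,-1,-1],
  "linear": [
    [-2.3,0,0],
    [-4.6,0.2,0],
    [-6.9,0.4,0]
  ],
  "rotation": [
    [0,0,-2],
    [0,0,-4],
    [0,0,-6]
  ]
}}

```text
clock: 8.2
position: [0.5833, 0.1231, 0.1842]
tcp_rot: [0.646, -0.284, 0.612, -0.356]
contact_force: [5.4, 3.8, 0.8]
gripper_width: 0.0267
```

```bash
python3 lg.py neg
```

```text
phi -36.0 r 67.2 Ft -2.09 Fn 2.49 Fx 5.82 Mx 0.794 tau1 -1.299 w 0.0267
```

{"op": "move_arm", "data": {
  "hand": [-1,-1,-1],
  "linear": [
    [-2.3,0,0],
    [-4.6,0.2,0],
    [-6.9,0.4,0]
  ],
  "rotation": [
    [0,0,-2],
    [0,0,-4],
    [0,0,-6]
  ]
}}

```text
clock: 8.5
position: [0.5827, 0.1285, 0.1798]
tcp_rot: [0.66, -0.25, 0.63, -0.324]
contact_force: [4.4, 3.1, 0.2]
gripper_width: 0.0266
```

```bash
python3 lg.py neg; python3 - <<'E'
import json,numpy as np
L=[json.loads(l) for l in open('log.jsonl')][1:]
f=np.radians([d['phi'] for d in L]);q=np.array([d['joint_pos'] for d in L]);t=np.array([d['tau'] for d in L])
dq=np.column_stack([np.polyval(np.polyder(np.polyfit(f,q[:,i],4)),f) for i in range(6)])
for i in range(len(L)): print(round(np.degrees(f[i]),1),(t[i]*dq[i]).round(3),(t[i]@dq[i]).round(3),dq[i].round(2),q[i].round(2))
E
```

```text
phi -42.0 r 67.1 Ft -1.81 Fn 1.90 Fx 4.70 Mx 0.809 tau1 -1.320 w 0.0266
23.9 [  0.276 -11.33    1.825   0.555   0.701   0.165] -7.808 [-0.52  0.31 -0.07  0.82  0.42 -0.74] [-0.22  0.25  1.72  0.41  1.33 -0.46]
17.9 [ 0.344 -8.325  1.228  0.448  0.519  0.213] -5.573 [-0.56  0.23 -0.05  0.92  0.36 -0.84] [-0.16  0.22  1.73  0.31  1.29 -0.37]
11.9 [ 0.463 -5.261  0.592  0.24   0.348  0.247] -3.372 [-0.59  0.15 -0.02  0.99  0.28 -0.91] [-0.1   0.2   1.73  0.21  1.26 -0.28]
5.9 [ 0.565 -2.167 -0.069 -0.03   0.205  0.27 ] -1.227 [-0.61  0.06  0.    1.04  0.18 -0.96] [-0.04  0.19  1.73  0.11  1.23 -0.19]
-0.1 [ 0.641  0.953 -0.735 -0.337  0.085  0.279] 0.885 [-0.62 -0.03  0.03  1.06  0.08 -0.98] [ 0.02  0.19  1.73 -0.    1.22 -0.08]
-6.1 [ 0.688  4.095 -1.388 -0.654 -0.025  0.274] 2.989 [-0.61 -0.11  0.05  1.06 -0.02 -0.98] [ 0.09  0.19  1.73 -0.11  1.22  0.02]
-12.1 [ 0.707  7.251 -2.012 -0.953 -0.143  0.255] 5.105 [-0.6  -0.19  0.08  1.05 -0.13 -0.96] [ 0.15  0.21  1.72 -0.22  1.23  0.12]
-18.1 [ 0.702 10.401 -2.588 -1.21  -0.286  0.225] 7.244 [-0.57 -0.27  0.1   1.01 -0.23 -0.92] [ 0.21  0.23  1.71 -0.33  1.24  0.22]
-24.1 [ 0.677 13.503 -3.101 -1.405 -0.461  0.186] 9.399 [-0.54 -0.34  0.12  0.96 -0.32 -0.86] [ 0.27  0.27  1.7  -0.44  1.27  0.31]
-30.1 [ 0.637 16.497 -3.539 -1.525 -0.666  0.143] 11.546 [-0.5  -0.41  0.14  0.9  -0.39 -0.79] [ 0.33  0.31  1.68 -0.53  1.31  0.4 ]
-36.0 [ 0.582 19.296 -3.893 -1.565 -0.885  0.101] 13.637 [-0.45 -0.46  0.16  0.83 -0.45 -0.71] [ 0.37  0.35  1.67 -0.62  1.35  0.47]
-42.0 [ 0.52  21.792 -4.154 -1.53  -1.089  0.062] 15.6 [-0.39 -0.51  0.18  0.74 -0.48 -0.61] [ 0.42  0.4   1.65 -0.71  1.4   0.54]
```

The joint torques are smooth, so I'll open slightly and sweep back along the same arc with no load. That gives the arm's own share of the readings.

{"op": "move_arm", "data": {
  "hand": [-0.1,-0.1,-0.1,-0.1],
  "linear": [
    [0,-0.6,0.6],
    [0,-1.2,1.2],
    [0,-1.2,1.2],
    [0,-1.2,1.2]
  ],
  "rotation": [
    [0,0,0],
    [0,0,0],
    [0,0,0],
    [0,0,0]
  ]
}}

```text
clock: 8.9
position: [0.582, 0.1281, 0.18]
tcp_rot: [0.661, -0.252, 0.629, -0.322]
contact_force: [-0.2, 0.3, 0.2]
gripper_width: 0.0385
```

```bash
python3 lg.py emptystill
```

```text
phi -42.0 r 67.0 Ft -0.09 Fn 0.32 Fx -0.13 Mx 0.279 tau1 0.082 w 0.0385
```

{"op": "move_arm", "data": {
  "hand": [-0.1,-0.1,-0.1],
  "linear": [
    [2.3,0,0],
    [4.7,0.2,0],
    [7.0,0.4,0]
  ],
  "rotation": [
    [0,0,2],
    [0,0,4],
    [0,0,6]
  ]
}}

```text
clock: 9.2
position: [0.5832, 0.1228, 0.185]
tcp_rot: [0.646, -0.287, 0.611, -0.356]
contact_force: [1.1, -0.1, -0.6]
gripper_width: 0.0381
```

```bash
python3 lg.py empty+
```

```text
phi -35.8 r 67.6 Ft -0.13 Fn -0.61 Fx 1.12 Mx 0.268 tau1 0.852 w 0.0381
```

{"op": "move_arm", "data": {
  "hand": [-0.1,-0.1,-0.1],
  "linear": [
    [2.3,0,0],
    [4.7,0.2,0],
    [7.0,0.4,0]
  ],
  "rotation": [
    [0,0,2],
    [0,0,4],
    [0,0,6]
  ]
}}

```text
clock: 9.5
position: [0.5837, 0.117, 0.1886]
tcp_rot: [0.63, -0.32, 0.592, -0.388]
contact_force: [-0.3, 0.2, -0.0]
gripper_width: 0.0384
```

```bash
python3 lg.py empty+
```

```text
phi -29.8 r 67.5 Ft -0.22 Fn 0.08 Fx -0.31 Mx 0.252 tau1 0.737 w 0.0384
```

{"op": "move_arm", "data": {
  "hand": [-0.1,-0.1,-0.1],
  "linear": [
    [2.3,0,0],
    [4.7,0.2,0],
    [7.0,0.4,0]
  ],
  "rotation": [
    [0,0,2],
    [0,0,4],
    [0,0,6]
  ]
}}

```text
clock: 9.8
position: [0.5843, 0.1108, 0.1917]
tcp_rot: [0.613, -0.353, 0.571, -0.418]
contact_force: [-0.6, -0.2, 0.0]
gripper_width: 0.0387
```

```bash
python3 lg.py empty+
```

```text
phi -23.8 r 67.4 Ft 0.17 Fn -0.06 Fx -0.63 Mx 0.211 tau1 0.803 w 0.0387
```

{"op": "move_arm", "data": {
  "hand": [-0.1,-0.1,-0.1],
  "linear": [
    [2.3,0,0],
    [4.7,0.2,0],
    [7.0,0.4,0]
  ],
  "rotation": [
    [0,0,2],
    [0,0,4],
    [0,0,6]
  ]
}}

```text
clock: 10.1
position: [0.5851, 0.1042, 0.1942]
tcp_rot: [0.593, -0.384, 0.548, -0.447]
contact_force: [-0.0, -0.7, -0.1]
gripper_width: 0.0384
```

```bash
python3 lg.py empty+
```

```text
phi -17.8 r 67.4 Ft 0.60 Fn -0.27 Fx -0.08 Mx 0.148 tau1 0.841 w 0.0384
```

{"op": "move_arm", "data": {
  "hand": [-0.1,-0.1,-0.1],
  "linear": [
    [2.3,0,0],
    [4.7,0.2,0],
    [7.0,0.4,0]
  ],
  "rotation": [
    [0,0,2],
    [0,0,4],
    [0,0,6]
  ]
}}

```text
clock: 10.4
position: [0.5858, 0.0974, 0.196]
tcp_rot: [0.572, -0.415, 0.524, -0.475]
contact_force: [0.3, 0.3, 0.4]
gripper_width: 0.0387
```

```bash
python3 lg.py empty+
```

```text
phi -11.9 r 67.4 Ft -0.22 Fn 0.45 Fx 0.31 Mx 0.103 tau1 0.865 w 0.0387
```

{"op": "move_arm", "data": {
  "hand": [-0.1,-0.1,-0.1],
  "linear": [
    [2.3,0,0],
    [4.7,0.2,0],
    [7.0,0.4,0]
  ],
  "rotation": [
    [0,0,2],
    [0,0,4],
    [0,0,6]
  ]
}}

```text
clock: 10.7
position: [0.5866, 0.0905, 0.1971]
tcp_rot: [0.55, -0.444, 0.499, -0.502]
contact_force: [0.3, -0.7, -0.7]
gripper_width: 0.0387
```

```bash
python3 lg.py empty+
```

```text
phi -5.9 r 67.5 Ft 0.70 Fn -0.79 Fx 0.25 Mx 0.048 tau1 0.872 w 0.0387
```

{"op": "move_arm", "data": {
  "hand": [-0.1,-0.1,-0.1],
  "linear": [
    [2.3,0,0],
    [4.7,0.2,0],
    [7.0,0.4,0]
  ],
  "rotation": [
    [0,0,2],
    [0,0,4],
    [0,0,6]
  ]
}}

```text
clock: 11.0
position: [0.5874, 0.0836, 0.1974]
tcp_rot: [-0.526, 0.472, -0.472, 0.528]
contact_force: [-0.2, -0.3, -0.1]
gripper_width: 0.0385
```

```bash
python3 lg.py empty+
```

```text
phi 0.1 r 67.4 Ft 0.28 Fn -0.06 Fx -0.21 Mx 0.016 tau1 0.863 w 0.0385
```

{"op": "move_arm", "data": {
  "hand": [-0.1,-0.1,-0.1],
  "linear": [
    [2.3,0,0],
    [4.7,0.2,0],
    [7.0,0.4,0]
  ],
  "rotation": [
    [0,0,2],
    [0,0,4],
    [0,0,6]
  ]
}}

```text
clock: 11.3
position: [0.5882, 0.0765, 0.197]
tcp_rot: [-0.5, 0.499, -0.443, 0.552]
contact_force: [0.0, -0.9, -0.7]
gripper_width: 0.0384
```

```bash
python3 lg.py empty+
```

```text
phi 6.1 r 67.4 Ft 0.93 Fn -0.57 Fx -0.06 Mx -0.066 tau1 0.838 w 0.0384
```

{"op": "move_arm", "data": {
  "hand": [-0.1,-0.1,-0.1],
  "linear": [
    [2.3,0,0],
    [4.7,0.2,0],
    [7.0,0.4,0]
  ],
  "rotation": [
    [0,0,2],
    [0,0,4],
    [0,0,6]
  ]
}}

```text
clock: 11.6
position: [0.589, 0.0696, 0.1959]
tcp_rot: [-0.473, 0.524, -0.414, 0.574]
contact_force: [0.2, 0.1, -0.2]
gripper_width: 0.0386
```

```bash
python3 lg.py empty+
```

```text
phi 12.1 r 67.4 Ft 0.01 Fn -0.21 Fx 0.21 Mx -0.112 tau1 0.798 w 0.0386
```

{"op": "move_arm", "data": {
  "hand": [-0.1,-0.1,-0.1],
  "linear": [
    [2.3,0,0],
    [4.7,0.2,0],
    [7.0,0.4,0]
  ],
  "rotation": [
    [0,0,2],
    [0,0,4],
    [0,0,6]
  ]
}}

```text
clock: 11.9
position: [0.5897, 0.0629, 0.194]
tcp_rot: [-0.445, 0.548, -0.384, 0.595]
contact_force: [0.1, -0.9, 0.1]
gripper_width: 0.0384
```

```bash
python3 lg.py empty+
```

```text
phi 18.1 r 67.4 Ft 0.84 Fn 0.41 Fx 0.02 Mx -0.184 tau1 0.745 w 0.0384
```

{"op": "move_arm", "data": {
  "hand": [-0.1,-0.1,-0.1],
  "linear": [
    [2.3,0,0],
    [4.7,0.2,0],
    [7.0,0.4,0]
  ],
  "rotation": [
    [0,0,2],
    [0,0,4],
    [0,0,6]
  ]
}}

```text
clock: 12.2
position: [0.5905, 0.0563, 0.1915]
tcp_rot: [-0.416, 0.571, -0.352, 0.614]
contact_force: [0.2, -0.1, 0.1]
gripper_width: 0.0382
```

```bash
python3 lg.py empty+
```

```text
phi 24.1 r 67.4 Ft 0.05 Fn 0.12 Fx 0.18 Mx -0.187 tau1 0.683 w 0.0382
```

{"op": "move_arm", "data": {
  "hand": [-0.1,-0.1,-0.1],
  "linear": [
    [2.3,0,0],
    [4.7,0.2,0],
    [7.0,0.4,0]
  ],
  "rotation": [
    [0,0,2],
    [0,0,4],
    [0,0,6]
  ]
}}

```text
clock: 12.5
position: [0.591, 0.0504, 0.1879]
tcp_rot: [-0.386, 0.592, -0.319, 0.631]
contact_force: [0.8, -0.3, -0.8]
gripper_width: 0.0385
```

```bash
python3 lg.py empty+;  python3 - <<'E'
from h import *
import json
L=[json.loads(l) for l in open('log.jsonl')]
N=[d for d in L if d['tag']=='neg'];E=[d for d in L if d['tag']=='empty+']
f=lambda L:np.radians([d['phi'] for d in L]);g=lambda L,k:np.array([d[k] for d in L])
fe,fn=f(E),f(N)
dq=lambda L,x:np.column_stack([np.polyval(np.polyder(np.polyfit(f(L),g(L,'joint_pos')[:,i],5)),x) for i in range(6)])
te=np.column_stack([np.polyval(np.polyfit(fe,g(E,'tau')[:,i],4),fn) for i in range(6)])
me=np.polyval(np.polyfit(fe,g(E,'moment')@X,2),fn)
D=dq(N,fn)
for i in range(len(N)):
    dt=g(N,'tau')[i]-te[i]
    print(np.degrees(fn[i]).round(1),(dt*D[i]).round(3),(dt@D[i]).round(3),'M',(N[i]['moment']@X-me[i]).round(3))
E
```

```text
phi 30.1 r 66.9 Ft 0.76 Fn -0.49 Fx 0.77 Mx -0.219 tau1 0.602 w 0.0385
23.9 [ 0.63   0.661 -0.234 -0.371  0.457  0.304] 1.447 M 0.352
17.9 [ 0.758  0.41  -0.155 -0.294  0.402  0.374] 1.495 M 0.332
11.9 [ 0.936  0.218 -0.074 -0.226  0.311  0.432] 1.596 M 0.359
5.9 [ 1.082  0.072  0.009 -0.15   0.202  0.476] 1.689 M 0.361
-0.1 [ 1.18  -0.024  0.092 -0.074  0.086  0.498] 1.759 M 0.442
-6.1 [ 1.224 -0.076  0.175 -0.003 -0.026  0.495] 1.79 M 0.449
-12.1 [ 1.217 -0.088  0.259  0.056 -0.129  0.467] 1.781 M 0.443
-18.1 [ 1.169 -0.066  0.341  0.101 -0.218  0.417] 1.743 M 0.437
-24.1 [ 1.099 -0.003  0.418  0.13  -0.292  0.352] 1.704 M 0.469
-30.1 [ 1.023  0.117  0.483  0.142 -0.349  0.282] 1.698 M 0.461
-36.0 [ 0.956  0.324  0.527  0.14  -0.392  0.215] 1.769 M 0.499
-42.0 [ 0.915  0.663  0.54   0.12  -0.432  0.158] 1.964 M 0.464
```

{"op": "move_arm", "data": {
  "hand": [-0.1,-0.1,-0.1,-0.1,-0.1,-0.1],
  "linear": [
    [-2.3,0,0],
    [-4.7,0.2,0],
    [-7,0.4,0],
    [-9.4,0.7,0],
    [-11.7,1,0],
    [-14,1.5,0]
  ],
  "rotation": [
    [0,0,-2],
    [0,0,-4],
    [0,0,-6],
    [0,0,-8],
    [0,0,-10],
    [0,0,-12]
  ]
}}

```text
clock: 13.1
position: [0.5896, 0.0647, 0.1943]
tcp_rot: [-0.447, 0.547, -0.384, 0.594]
contact_force: [0.3, -0.3, 0.0]
gripper_width: 0.0388
```

```bash
python3 lg.py empty-
```

```text
phi 17.8 r 67.1 Ft 0.31 Fn 0.13 Fx 0.27 Mx -0.154 tau1 -0.825 w 0.0388
```

{"op": "move_arm", "data": {
  "hand": [-0.1,-0.1,-0.1,-0.1,-0.1,-0.1],
  "linear": [
    [-2.3,0,0],
    [-4.7,0.2,0],
    [-7,0.4,0],
    [-9.4,0.7,0],
    [-11.7,1,0],
    [-14,1.5,0]
  ],
  "rotation": [
    [0,0,-2],
    [0,0,-4],
    [0,0,-6],
    [0,0,-8],
    [0,0,-10],
    [0,0,-12]
  ]
}}

```text
clock: 13.7
position: [0.5881, 0.0784, 0.1973]
tcp_rot: [-0.502, 0.497, -0.444, 0.551]
contact_force: [0.2, -0.2, 0.1]
gripper_width: 0.038
```

```bash
python3 lg.py empty-
```

```text
phi 5.8 r 67.5 Ft 0.19 Fn 0.09 Fx 0.22 Mx -0.007 tau1 -0.851 w 0.0380
```

{"op": "move_arm", "data": {
  "hand": [-0.1,-0.1,-0.1,-0.1,-0.1,-0.1],
  "linear": [
    [-2.3,0,0],
    [-4.7,0.2,0],
    [-7,0.4,0],
    [-9.4,0.7,0],
    [-11.7,1,0],
    [-14,1.5,0]
  ],
  "rotation": [
    [0,0,-2],
    [0,0,-4],
    [0,0,-6],
    [0,0,-8],
    [0,0,-10],
    [0,0,-12]
  ]
}}

```text
clock: 14.3
position: [0.5865, 0.0926, 0.1973]
tcp_rot: [0.551, -0.442, 0.499, -0.502]
contact_force: [-0.1, -0.0, -0.7]
gripper_width: 0.0387
```

```bash
python3 lg.py empty-
```

```text
phi -6.1 r 67.9 Ft -0.07 Fn -0.70 Fx -0.13 Mx 0.077 tau1 -0.826 w 0.0387
```

{"op": "move_arm", "data": {
  "hand": [-0.1,-0.1,-0.1,-0.1,-0.1,-0.1],
  "linear": [
    [-2.3,0,0],
    [-4.7,0.2,0],
    [-7,0.4,0],
    [-9.4,0.7,0],
    [-11.7,1,0],
    [-14,1.5,0]
  ],
  "rotation": [
    [0,0,-2],
    [0,0,-4],
    [0,0,-6],
    [0,0,-8],
    [0,0,-10],
    [0,0,-12]
  ]
}}

```text
clock: 14.9
position: [0.585, 0.1064, 0.1943]
tcp_rot: [0.594, -0.382, 0.549, -0.447]
contact_force: [0.2, 0.2, -0.0]
gripper_width: 0.0387
```

```bash
python3 lg.py empty-
```

```text
phi -18.1 r 68.3 Ft -0.15 Fn 0.02 Fx 0.20 Mx 0.167 tau1 -0.741 w 0.0387
```

{"op": "move_arm", "data": {
  "hand": [-0.1,-0.1,-0.1,-0.1,-0.1,-0.1],
  "linear": [
    [-2.3,0,0],
    [-4.7,0.2,0],
    [-7,0.4,0],
    [-9.4,0.7,0],
    [-11.7,1,0],
    [-14,1.5,0]
  ],
  "rotation": [
    [0,0,-2],
    [0,0,-4],
    [0,0,-6],
    [0,0,-8],
    [0,0,-10],
    [0,0,-12]
  ]
}}

```text
clock: 15.5
position: [0.5837, 0.1193, 0.1885]
tcp_rot: [0.631, -0.318, 0.593, -0.387]
contact_force: [-0.5, -0.5, 0.0]
gripper_width: 0.0384
```

```bash
python3 lg.py empty-
```

```text
phi -30.1 r 68.6 Ft 0.42 Fn -0.21 Fx -0.58 Mx 0.277 tau1 -0.614 w 0.0384
```

{"op": "move_arm", "data": {
  "hand": [-0.1,-0.1,-0.1,-0.1,-0.1,-0.1],
  "linear": [
    [-2.3,0,0],
    [-4.7,0.2,0],
    [-7,0.4,0],
    [-9.4,0.7,0],
    [-11.7,1,0],
    [-14,1.5,0]
  ],
  "rotation": [
    [0,0,-2],
    [0,0,-4],
    [0,0,-6],
    [0,0,-8],
    [0,0,-10],
    [0,0,-12]
  ]
}}

```text
clock: 16.1
position: [0.5823, 0.1293, 0.1792]
tcp_rot: [0.661, -0.251, 0.63, -0.322]
contact_force: [-0.3, 0.5, -0.4]
gripper_width: 0.0385
```

```bash
python3 lg.py empty-;  cat > an.py <<'E'
from h import *
import json,sys
L=[json.loads(l) for l in open('log.jsonl')]
f=lambda L:np.radians([d['phi'] for d in L]);g=lambda L,k:np.array([d[k] for d in L])
sel=lambda t:[d for d in L if d['tag']==t]
al=[d for d in L if d['tag'].startswith(('neg','empty+','empty-','pos'))]
DQ=[np.polyder(np.polyfit(f(al),g(al,'joint_pos')[:,i],5)) for i in range(6)]
def ana(tag,et):
    N=sel(tag);E=sel(et);fn=f(N)
    D=np.column_stack([np.polyval(p,fn) for p in DQ])
    te=np.column_stack([np.polyval(np.polyfit(f(E),g(E,'tau')[:,i],3),fn) for i in range(6)])
    EE=sel('empty+')+sel('empty-')
    me=np.polyval(np.polyfit(f(EE),g(EE,'moment')@X,3),fn)
    w=((g(N,'tau')-te)*D).sum(1)
    T=-np.cos(fn)[:,None]*Y-np.sin(fn)[:,None]*Z
    Ft=(g(N,'contact_force')*T).sum(1); M=g(N,'moment')@X-me
    for i in range(len(N)): print(tag,np.degrees(fn[i]).round(1),'w %.3f'%w[i],'M %.3f Ft %.2f T %.3f'%(M[i],Ft[i],M[i]+.227*Ft[i]))
    return np.degrees(fn),w,M,Ft
if __name__=='__main__':
    for a in sys.argv[1:]: ana(*a.split(','))
E
python3 an.py neg,empty- empty+,empty-
```

```text
phi -42.2 r 67.3 Ft -0.61 Fn 0.07 Fx -0.25 Mx 0.315 tau1 -0.415 w 0.0385
neg 23.9 w -0.249 M 0.351 Ft -0.44 T 0.250
neg 17.9 w -0.298 M 0.337 Ft -0.84 T 0.146
neg 11.9 w -0.287 M 0.364 Ft 0.26 T 0.423
neg 5.9 w -0.273 M 0.362 Ft -1.04 T 0.126
neg -0.1 w -0.260 M 0.436 Ft -0.51 T 0.319
neg -6.1 w -0.250 M 0.437 Ft -0.20 T 0.391
neg -12.1 w -0.240 M 0.425 Ft -1.54 T 0.076
neg -18.1 w -0.230 M 0.416 Ft -0.57 T 0.287
neg -24.1 w -0.220 M 0.450 Ft -1.37 T 0.140
neg -30.1 w -0.210 M 0.451 Ft -1.52 T 0.106
neg -36.0 w -0.208 M 0.507 Ft -2.09 T 0.034
neg -42.0 w -0.221 M 0.500 Ft -1.81 T 0.089
empty+ -35.8 w -2.002 M -0.017 Ft -0.13 T -0.048
empty+ -29.8 w -1.845 M -0.001 Ft -0.22 T -0.050
empty+ -23.8 w -1.937 M -0.002 Ft 0.17 T 0.037
empty+ -17.8 w -1.998 M -0.017 Ft 0.60 T 0.118
empty+ -11.9 w -2.035 M -0.011 Ft -0.22 T -0.061
empty+ -5.9 w -2.040 M -0.011 Ft 0.70 T 0.148
empty+ 0.1 w -2.011 M 0.014 Ft 0.28 T 0.077
empty+ 6.1 w -1.952 M -0.014 Ft 0.93 T 0.197
empty+ 12.1 w -1.877 M -0.008 Ft 0.01 T -0.005
empty+ 18.1 w -1.794 M -0.032 Ft 0.84 T 0.158
empty+ 24.1 w -1.706 M 0.007 Ft 0.05 T 0.018
empty+ 30.1 w -1.623 M 0.009 Ft 0.76 T 0.181
```

{"op": "move_arm", "data": {
  "hand": [-1,-1,-1,-1],
  "linear": [
    [0,0,0],
    [0,0,0],
    [0,0,0],
    [0,0,0]
  ],
  "rotation": [
    [0,0,0],
    [0,0,0],
    [0,0,0],
    [0,0,0]
  ],
  "force": 60
}}

```text
clock: 16.5
position: [0.5827, 0.1299, 0.1783]
tcp_rot: [0.66, -0.252, 0.629, -0.324]
contact_force: [4.1, 3.6, -5.4]
gripper_width: 0.0267
```

```bash
python3 lg.py still-42
```

```text
phi -41.8 r 67.0 Ft -5.95 Fn -1.98 Fx 4.46 Mx 1.368 tau1 -1.795 w 0.0267
```

{"op": "move_arm", "data": {
  "hand": [-1,-1,-1,-1,-1,-1],
  "linear": [
    [2.3,0,0],
    [4.7,0.2,0],
    [7,0.4,0],
    [9.4,0.7,0],
    [11.7,1,0],
    [14,1.5,0]
  ],
  "rotation": [
    [0,0,2],
    [0,0,4],
    [0,0,6],
    [0,0,8],
    [0,0,10],
    [0,0,12]
  ]
}}

```text
clock: 17.1
position: [0.5838, 0.1188, 0.1871]
tcp_rot: [0.63, -0.321, 0.591, -0.389]
contact_force: [4.0, 4.9, -5.1]
gripper_width: 0.0268
```

```bash
python3 lg.py pos
```

```text
phi -29.7 r 67.1 Ft -6.34 Fn -2.21 Fx 4.47 Mx 1.246 tau1 -1.708 w 0.0268
```

{"op": "move_arm", "data": {
  "hand": [-1,-1,-1,-1,-1,-1],
  "linear": [
    [2.3,0,0],
    [4.7,0.2,0],
    [7,0.4,0],
    [9.4,0.7,0],
    [11.7,1,0],
    [14,1.5,0]
  ],
  "rotation": [
    [0,0,2],
    [0,0,4],
    [0,0,6],
    [0,0,8],
    [0,0,10],
    [0,0,12]
  ]
}}

```text
clock: 17.7
position: [0.5852, 0.1062, 0.1932]
tcp_rot: [0.592, -0.385, 0.548, -0.448]
contact_force: [3.1, 5.4, -4.2]
gripper_width: 0.0264
```

```bash
python3 lg.py pos
```

```text
phi -17.7 r 67.1 Ft -6.02 Fn -2.45 Fx 3.65 Mx 1.196 tau1 -2.177 w 0.0264
```

{"op": "move_arm", "data": {
  "hand": [-1,-1,-1,-1,-1,-1],
  "linear": [
    [2.3,0,0],
    [4.7,0.2,0],
    [7,0.4,0],
    [9.4,0.7,0],
    [11.7,1,0],
    [14,1.5,0]
  ],
  "rotation": [
    [0,0,2],
    [0,0,4],
    [0,0,6],
    [0,0,8],
    [0,0,10],
    [0,0,12]
  ]
}}

```text
clock: 18.3
position: [0.5866, 0.0926, 0.1966]
tcp_rot: [0.549, -0.445, 0.498, -0.503]
contact_force: [2.0, 6.0, -2.2]
gripper_width: 0.0266
```

```bash
python3 lg.py pos
```

```text
phi -5.7 r 67.2 Ft -5.99 Fn -1.63 Fx 2.62 Mx 1.140 tau1 -2.481 w 0.0266
```

{"op": "move_arm", "data": {
  "hand": [-1,-1,-1,-1,-1,-1],
  "linear": [
    [2.3,0,0],
    [4.7,0.2,0],
    [7,0.4,0],
    [9.4,0.7,0],
    [11.7,1,0],
    [14,1.5,0]
  ],
  "rotation": [
    [0,0,2],
    [0,0,4],
    [0,0,6],
    [0,0,8],
    [0,0,10],
    [0,0,12]
  ]
}}

```text
clock: 18.9
position: [0.5881, 0.0787, 0.1971]
tcp_rot: [-0.5, 0.5, -0.443, 0.552]
contact_force: [1.6, 5.9, -1.2]
gripper_width: 0.0269
```

```bash
python3 lg.py pos
```

```text
phi 6.3 r 67.2 Ft -5.48 Fn -1.82 Fx 2.21 Mx 1.021 tau1 -2.589 w 0.0269
```

{"op": "move_arm", "data": {
  "hand": [-1,-1,-1,-1,-1,-1],
  "linear": [
    [2.3,0,0],
    [4.7,0.2,0],
    [7,0.4,0],
    [9.4,0.7,0],
    [11.7,1,0],
    [14,1.5,0]
  ],
  "rotation": [
    [0,0,2],
    [0,0,4],
    [0,0,6],
    [0,0,8],
    [0,0,10],
    [0,0,12]
  ]
}}

```text
clock: 19.5
position: [0.5896, 0.0649, 0.1946]
tcp_rot: [-0.445, 0.549, -0.382, 0.595]
contact_force: [2.1, 6.4, 0.0]
gripper_width: 0.0268
```

```bash
python3 lg.py pos
```

```text
phi 18.3 r 67.3 Ft -5.81 Fn -1.90 Fx 2.82 Mx 0.813 tau1 -2.516 w 0.0268
```

{"op": "move_arm", "data": {
  "hand": [-1,-1,-1,-1,-1,-1],
  "linear": [
    [2.3,0,0],
    [4.7,0.2,0],
    [7,0.4,0],
    [9.4,0.7,0],
    [11.7,1,0],
    [14,1.5,0]
  ],
  "rotation": [
    [0,0,2],
    [0,0,4],
    [0,0,6],
    [0,0,8],
    [0,0,10],
    [0,0,12]
  ]
}}

```text
clock: 20.1
position: [0.5911, 0.052, 0.1893]
tcp_rot: [-0.385, 0.593, -0.318, 0.632]
contact_force: [1.7, 4.9, 0.7]
gripper_width: 0.0267
```

```bash
python3 lg.py pos; python3 an.py pos,empty+
```

```text
phi 30.3 r 67.4 Ft -4.38 Fn -1.70 Fx 2.23 Mx 0.706 tau1 -2.292 w 0.0267
pos -29.7 w 0.452 M 0.994 Ft -6.34 T -0.444
pos -17.7 w 0.343 M 1.032 Ft -6.02 T -0.335
pos -5.7 w 0.291 M 1.083 Ft -5.99 T -0.275
pos 6.3 w 0.281 M 1.075 Ft -5.48 T -0.169
pos 18.3 w 0.266 M 0.967 Ft -5.81 T -0.351
pos 30.3 w 0.224 M 0.935 Ft -4.38 T -0.059
```

{"op": "move_arm", "data": {
  "hand": [-0.1,-0.1,-0.1],
  "linear": [
    [0,0,0],
    [0,0,0],
    [0,0,0]
  ],
  "rotation": [
    [0,0,0],
    [0,0,0],
    [0,0,0]
  ]
}}

```text
clock: 20.4
position: [0.5906, 0.0503, 0.1878]
tcp_rot: [-0.387, 0.592, -0.32, 0.631]
contact_force: [-0.3, 0.2, 0.7]
gripper_width: 0.0381
```

```bash
python3 lg.py rel30; python3 - <<'E'
from h import *
s=observe();print(delta(s['position'],Ro.from_quat(s['tcp_rot']),*pose(30,.0672,.0012)))
E
```

```text
phi 29.9 r 66.8 Ft -0.53 Fn 0.48 Fx -0.25 Mx -0.219 tau1 -0.124 w 0.0381
(array([-0.2, -0.4,  0.5]), array([0.04, 0.03, 0.07]))
```

{"op": "move_arm", "data": {
  "hand": [-0.1,-0.1,-0.1,-0.1,-0.1,-0.1,-0.1],
  "linear": [
    [-7,0.4,0],
    [-14,1.5,0],
    [-20.8,3.3,0],
    [-27.3,5.8,0],
    [-33.6,9,0],
    [-39.5,12.8,0],
    [-39.5,12.8,0]
  ],
  "rotation": [
    [0,0,-6],
    [0,0,-12],
    [0,0,-18],
    [0,0,-24],
    [0,0,-30],
    [0,0,-36],
    [0,0,-36]
  ]
}}

```text
clock: 21.1
position: [0.5858, 0.0943, 0.1966]
tcp_rot: [0.552, -0.442, 0.498, -0.503]
contact_force: [0.3, -0.4, 0.1]
gripper_width: 0.0382
```

{"op": "move_arm", "data": {
  "hand": [-0.1,-0.1,-0.1,-0.1,-0.1,-0.1,-0.1],
  "linear": [
    [-7,0.4,0],
    [-14,1.5,0],
    [-20.8,3.3,0],
    [-27.3,5.8,0],
    [-33.6,9,0],
    [-39.5,12.8,0],
    [-39.5,12.8,0]
  ],
  "rotation": [
    [0,0,-6],
    [0,0,-12],
    [0,0,-18],
    [0,0,-24],
    [0,0,-30],
    [0,0,-36],
    [0,0,-36]
  ]
}}

```text
clock: 21.8
position: [0.5803, 0.1298, 0.1757]
tcp_rot: [0.664, -0.252, 0.627, -0.322]
contact_force: [0.4, -0.0, -0.9]
gripper_width: 0.0388
```

```bash
python3 lg.py back; python3 - <<'E'
from h import *
s=observe();print(delta(s['position'],Ro.from_quat(s['tcp_rot']),*pose(-42,.0672,.0012)))
w=camera("scene")[:,:,::-1]; cv2.imwrite("pics/d6.png",cv2.resize(w[110:270,270:430],None,fx=3.5,fy=3.5))
w=camera("wrist")[:,:,::-1]; cv2.imwrite("pics/w6.png",w)
E
```

```text
phi -42.0 r 65.3 Ft -0.58 Fn -0.71 Fx 0.35 Mx 0.332 tau1 0.614 w 0.0388
(array([ 4. , -2.1,  2.1]), array([0.21, 0.39, 0.03]))
```

View pics/d6.png

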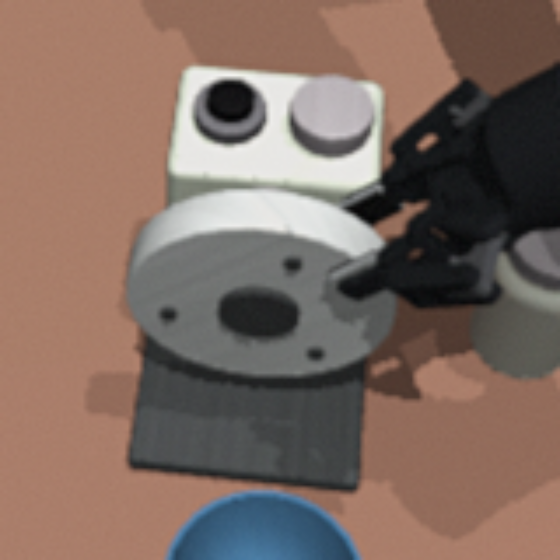

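View pics/w6.png

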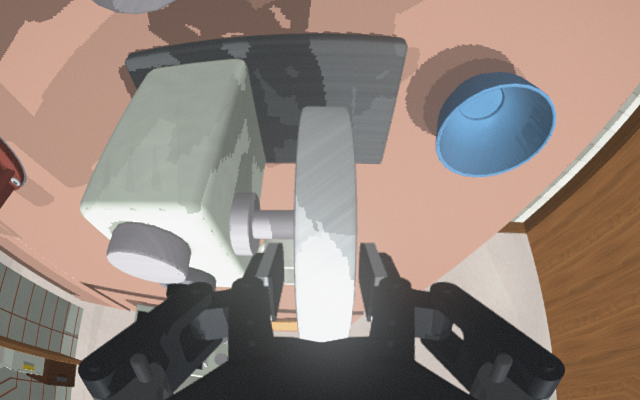

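The scene view shows screws near (292,265), (168,315) and (316,353), the same as before, so the wheel is back at its start angle. The wrist view shows the disc centred between the pads. I'll check how well the arm has settled.

```bash
python3 - <<'E'
from h import *
s=observe();print(s['clock'],delta(s['position'],Ro.from_quat(s['tcp_rot']),*pose(-42,.0672,.0012)),s['contact_force'])
E
```

```text
21.9 (array([ 0.9, -1. ,  0.6]), array([ 0.08,  0.11, -0.06])) [ 0.55508838 -0.55513619  0.69805084]
```

Settled. Next I'll grip and make the second positive sweep.

{"op": "move_arm", "data": {
  "hand": [-1,-1,-1,-1],
  "linear": [
    [0,0,0],
    [0,0,0],
    [0,0,0],
    [0,0,0]
  ],
  "rotation": [
    [0,0,0],
    [0,0,0],
    [0,0,0],
    [0,0,0]
  ],
  "force": 60
}}

```text
clock: 22.3
position: [0.5829, 0.128, 0.1803]
tcp_rot: [0.66, -0.252, 0.63, -0.323]
contact_force: [1.1, -2.1, 0.3]
gripper_width: 0.0269
```

```bash
python3 lg.py still
```

```text
phi -42.0 r 67.2 Ft 1.79 Fn -1.27 Fx 0.88 Mx 0.251 tau1 0.815 w 0.0269
```

{"op": "move_arm", "data": {
  "hand": [-1,-1,-1,-1,-1,-1],
  "linear": [
    [2.3,0,0],
    [4.7,0.2,0],
    [7,0.4,0],
    [9.4,0.7,0],
    [11.7,1,0],
    [14,1.5,0]
  ],
  "rotation": [
    [0,0,2],
    [0,0,4],
    [0,0,6],
    [0,0,8],
    [0,0,10],
    [0,0,12]
  ]
}}

```text
clock: 22.9
position: [0.5841, 0.117, 0.1883]
tcp_rot: [0.63, -0.32, 0.592, -0.388]
contact_force: [1.9, -1.4, 0.9]
gripper_width: 0.0267
```

```bash
python3 lg.py pos2
```

```text
phi -29.9 r 67.2 Ft 1.84 Fn -0.04 Fx 1.78 Mx -0.410 tau1 1.951 w 0.0267
```

{"op": "move_arm", "data": {
  "hand": [-1,-1,-1,-1,-1,-1],
  "linear": [
    [2.3,0,0],
    [4.7,0.2,0],
    [7,0.4,0],
    [9.4,0.7,0],
    [11.7,1,0],
    [14,1.5,0]
  ],
  "rotation": [
    [0,0,2],
    [0,0,4],
    [0,0,6],
    [0,0,8],
    [0,0,10],
    [0,0,12]
  ]
}}

```text
clock: 23.5
position: [0.5854, 0.1043, 0.194]
tcp_rot: [0.593, -0.384, 0.548, -0.447]
contact_force: [1.3, -2.5, 2.3]
gripper_width: 0.0267
```

```bash
python3 lg.py pos2
```

```text
phi -17.9 r 67.3 Ft 3.19 Fn 1.34 Fx 1.03 Mx -0.531 tau1 2.071 w 0.0267
```

{"op": "move_arm", "data": {
  "hand": [-1,-1,-1,-1,-1,-1],
  "linear": [
    [2.3,0,0],
    [4.7,0.2,0],
    [7,0.4,0],
    [9.4,0.7,0],
    [11.7,1,0],
    [14,1.5,0]
  ],
  "rotation": [
    [0,0,2],
    [0,0,4],
    [0,0,6],
    [0,0,8],
    [0,0,10],
    [0,0,12]
  ]
}}

```text
clock: 24.1
position: [0.5869, 0.0905, 0.197]
tcp_rot: [0.549, -0.444, 0.499, -0.502]
contact_force: [1.0, -2.0, 1.9]
gripper_width: 0.0269
```

```bash
python3 lg.py pos2
```

```text
phi -5.9 r 67.4 Ft 2.27 Fn 1.65 Fx 0.82 Mx -0.600 tau1 2.146 w 0.0269
```

{"op": "move_arm", "data": {
  "hand": [-1,-1,-1,-1,-1,-1],
  "linear": [
    [2.3,0,0],
    [4.7,0.2,0],
    [7,0.4,0],
    [9.4,0.7,0],
    [11.7,1,0],
    [14,1.5,0]
  ],
  "rotation": [
    [0,0,2],
    [0,0,4],
    [0,0,6],
    [0,0,8],
    [0,0,10],
    [0,0,12]
  ]
}}

```text
clock: 24.7
position: [0.5884, 0.0765, 0.197]
tcp_rot: [-0.5, 0.499, -0.444, 0.552]
contact_force: [0.2, -1.5, 2.3]
gripper_width: 0.0267
```

```bash
python3 lg.py pos2
```

```text
phi 6.1 r 67.4 Ft 1.24 Fn 2.46 Fx -0.01 Mx -0.546 tau1 2.213 w 0.0267
```

{"op": "move_arm", "data": {
  "hand": [-1,-1,-1,-1,-1,-1],
  "linear": [
    [2.3,0,0],
    [4.7,0.2,0],
    [7,0.4,0],
    [9.4,0.7,0],
    [11.7,1,0],
    [14,1.5,0]
  ],
  "rotation": [
    [0,0,2],
    [0,0,4],
    [0,0,6],
    [0,0,8],
    [0,0,10],
    [0,0,12]
  ]
}}

```text
clock: 25.3
position: [0.5899, 0.0627, 0.1941]
tcp_rot: [-0.445, 0.548, -0.384, 0.595]
contact_force: [-0.4, -3.3, 2.3]
gripper_width: 0.0266
```

```bash
python3 lg.py pos2
```

```text
phi 18.1 r 67.5 Ft 2.41 Fn 3.17 Fx -0.75 Mx -0.563 tau1 2.275 w 0.0266
```

{"op": "move_arm", "data": {
  "hand": [-1,-1,-1,-1,-1,-1],
  "linear": [
    [2.3,0,0],
    [4.7,0.2,0],
    [7,0.4,0],
    [9.4,0.7,0],
    [11.7,1,0],
    [14,1.5,0]
  ],
  "rotation": [
    [0,0,2],
    [0,0,4],
    [0,0,6],
    [0,0,8],
    [0,0,10],
    [0,0,12]
  ]
}}

```text
clock: 25.9
position: [0.5914, 0.0499, 0.1883]
tcp_rot: [-0.385, 0.592, -0.319, 0.632]
contact_force: [-1.7, -4.0, 6.1]
gripper_width: 0.0266
```

```bash
python3 lg.py pos2; python3 an.py pos,empty+ pos2,empty+
```

```text
phi 30.1 r 67.5 Ft 0.21 Fn 7.15 Fx -2.08 Mx -0.506 tau1 3.250 w 0.0266
pos -29.7 w 0.453 M 0.994 Ft -6.34 T -0.444
pos -17.7 w 0.343 M 1.032 Ft -6.02 T -0.335
pos -5.7 w 0.291 M 1.083 Ft -5.99 T -0.275
pos 6.3 w 0.280 M 1.075 Ft -5.48 T -0.169
pos 18.3 w 0.267 M 0.967 Ft -5.81 T -0.351
pos 30.3 w 0.242 M 0.935 Ft -4.38 T -0.059
pos2 -29.9 w 0.230 M -0.663 Ft 1.84 T -0.245
pos2 -17.9 w 0.119 M -0.696 Ft 3.19 T 0.028
pos2 -5.9 w 0.089 M -0.659 Ft 2.27 T -0.143
pos2 6.1 w 0.108 M -0.494 Ft 1.24 T -0.213
pos2 18.1 w 0.122 M -0.411 Ft 2.41 T 0.136
pos2 30.1 w 0.122 M -0.278 Ft 0.21 T -0.230
```

{"op": "move_arm", "data": {
  "hand": [-0.1,-0.1,-0.1],
  "linear": [
    [0,0,0],
    [0,0,0],
    [0,0,0]
  ],
  "rotation": [
    [0,0,0],
    [0,0,0],
    [0,0,0]
  ]
}}

```text
clock: 26.2
position: [0.5905, 0.0514, 0.1868]
tcp_rot: [-0.387, 0.592, -0.319, 0.631]
contact_force: [0.6, -0.0, 0.9]
gripper_width: 0.0385
```

{"op": "move_arm", "data": {
  "hand": [-0.1,-0.1,-0.1,-0.1,-0.1,-0.1],
  "linear": [
    [-7,0.4,0],
    [-14,1.5,0],
    [-20.8,3.3,0],
    [-27.3,5.8,0],
    [-33.6,9,0],
    [-39.5,12.8,0]
  ],
  "rotation": [
    [0,0,-6],
    [0,0,-12],
    [0,0,-18],
    [0,0,-24],
    [0,0,-30],
    [0,0,-36]
  ]
}}

```text
clock: 26.8
position: [0.5866, 0.0922, 0.197]
tcp_rot: [0.551, -0.442, 0.5, -0.501]
contact_force: [0.2, -0.8, -1.0]
gripper_width: 0.0388
```

{"op": "move_arm", "data": {
  "hand": [-0.1,-0.1,-0.1,-0.1,-0.1,-0.1,-0.1,-0.1],
  "linear": [
    [-7,0.4,0],
    [-14,1.5,0],
    [-20.8,3.3,0],
    [-27.3,5.8,0],
    [-33.6,9,0],
    [-39.5,12.8,0],
    [-39.5,12.8,0],
    [-39.5,12.8,0]
  ],
  "rotation": [
    [0,0,-6],
    [0,0,-12],
    [0,0,-18],
    [0,0,-24],
    [0,0,-30],
    [0,0,-36],
    [0,0,-36],
    [0,0,-36]
  ]
}}

```text
clock: 27.6
position: [0.5817, 0.1295, 0.1783]
tcp_rot: [0.662, -0.252, 0.628, -0.323]
contact_force: [1.1, -0.5, 1.1]
gripper_width: 0.0385
```

```bash
python3 - <<'E'
from h import *
w=camera("scene")[:,:,::-1]; cv2.imwrite("pics/d7.png",cv2.resize(w[110:270,270:430],None,fx=3.5,fy=3.5))
s=observe();print(s['clock'],delta(s['position'],Ro.from_quat(s['tcp_rot']),*pose(-42,.0672,.0012)),s['contact_force'])
E
```

```text
27.65 (array([ 0.7, -0.1,  0.2]), array([-0.05,  0.04, -0.08])) [-0.85021308  0.14237536  0.35490054]
```

View pics/d7.png

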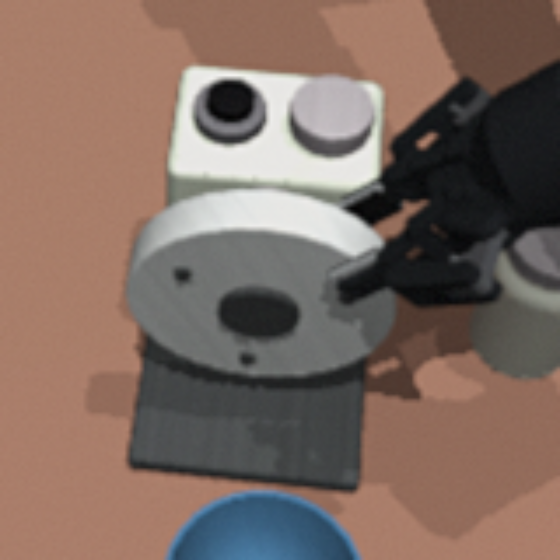

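The screws have moved to (182,274) and (246,358), which matches a 72° turn. Now for the third sweep.

{"op": "move_arm", "data": {
  "hand": [-1,-1,-1,-1],
  "linear": [
    [0,0,0],
    [0,0,0],
    [0,0,0],
    [0,0,0]
  ],
  "rotation": [
    [0,0,0],
    [0,0,0],
    [0,0,0],
    [0,0,0]
  ],
  "force": 60
}}

```text
clock: 28.05
position: [0.5829, 0.1284, 0.1806]
tcp_rot: [0.66, -0.252, 0.63, -0.323]
contact_force: [-0.4, 1.0, 4.5]
gripper_width: 0.0268
```

```bash
python3 lg.py still
```

```text
phi -42.0 r 67.6 Ft 2.22 Fn 4.06 Fx -0.26 Mx 0.222 tau1 -1.082 w 0.0268
```

{"op": "move_arm", "data": {
  "hand": [-1,-1,-1,-1,-1,-1],
  "linear": [
    [2.3,0,0],
    [4.7,0.2,0],
    [7,0.4,0],
    [9.4,0.7,0],
    [11.7,1,0],
    [14,1.5,0]
  ],
  "rotation": [
    [0,0,2],
    [0,0,4],
    [0,0,6],
    [0,0,8],
    [0,0,10],
    [0,0,12]
  ]
}}

```text
clock: 28.65
position: [0.5841, 0.1171, 0.1887]
tcp_rot: [0.63, -0.32, 0.592, -0.388]
contact_force: [-1.0, 2.0, 5.3]
gripper_width: 0.0273
```

```bash
python3 lg.py pos3
```

```text
phi -29.8 r 67.6 Ft 0.84 Fn 5.64 Fx -0.74 Mx 0.010 tau1 -0.542 w 0.0273
```

{"op": "move_arm", "data": {
  "hand": [-1,-1,-1,-1,-1,-1],
  "linear": [
    [2.3,0,0],
    [4.7,0.2,0],
    [7,0.4,0],
    [9.4,0.7,0],
    [11.7,1,0],
    [14,1.5,0]
  ],
  "rotation": [
    [0,0,2],
    [0,0,4],
    [0,0,6],
    [0,0,8],
    [0,0,10],
    [0,0,12]
  ]
}}

```text
clock: 29.25
position: [0.5855, 0.1042, 0.1945]
tcp_rot: [0.593, -0.384, 0.549, -0.447]
contact_force: [-1.4, 1.1, 6.1]
gripper_width: 0.0266
```

```bash
python3 lg.py pos3
```

```text
phi -17.8 r 67.7 Ft 0.70 Fn 6.18 Fx -1.28 Mx 0.063 tau1 -0.114 w 0.0266
```

{"op": "move_arm", "data": {
  "hand": [-1,-1,-1,-1,-1,-1],
  "linear": [
    [2.3,0,0],
    [4.7,0.2,0],
    [7,0.4,0],
    [9.4,0.7,0],
    [11.7,1,0],
    [14,1.5,0]
  ],
  "rotation": [
    [0,0,2],
    [0,0,4],
    [0,0,6],
    [0,0,8],
    [0,0,10],
    [0,0,12]
  ]
}}

```text
clock: 29.85
position: [0.587, 0.0904, 0.1974]
tcp_rot: [0.549, -0.444, 0.499, -0.502]
contact_force: [-2.6, 1.1, 6.1]
gripper_width: 0.0269
```

```bash
python3 lg.py pos3
```

```text
phi -5.8 r 67.8 Ft -0.78 Fn 6.23 Fx -2.51 Mx 0.032 tau1 0.272 w 0.0269
```

{"op": "move_arm", "data": {
  "hand": [-1,-1,-1,-1,-1,-1],
  "linear": [
    [2.3,0,0],
    [4.7,0.2,0],
    [7,0.4,0],
    [9.4,0.7,0],
    [11.7,1,0],
    [14,1.5,0]
  ],
  "rotation": [
    [0,0,2],
    [0,0,4],
    [0,0,6],
    [0,0,8],
    [0,0,10],
    [0,0,12]
  ]
}}

```text
clock: 30.45
position: [0.5885, 0.0763, 0.1974]
tcp_rot: [-0.5, 0.499, -0.444, 0.552]
contact_force: [-1.6, 0.9, 4.4]
gripper_width: 0.0266
```

```bash
python3 lg.py pos3
```

```text
phi 6.2 r 67.8 Ft -1.49 Fn 4.22 Fx -1.47 Mx 0.045 tau1 0.602 w 0.0266
```

{"op": "move_arm", "data": {
  "hand": [-1,-1,-1,-1,-1,-1],
  "linear": [
    [2.3,0,0],
    [4.7,0.2,0],
    [7,0.4,0],
    [9.4,0.7,0],
    [11.7,1,0],
    [14,1.5,0]
  ],
  "rotation": [
    [0,0,2],
    [0,0,4],
    [0,0,6],
    [0,0,8],
    [0,0,10],
    [0,0,12]
  ]
}}

```text
clock: 31.05
position: [0.59, 0.0626, 0.1944]
tcp_rot: [-0.445, 0.549, -0.384, 0.595]
contact_force: [-1.9, 0.2, 6.3]
gripper_width: 0.0271
```

```bash
python3 lg.py pos3
```

```text
phi 18.2 r 67.9 Ft -2.31 Fn 5.84 Fx -1.82 Mx 0.050 tau1 0.861 w 0.0271
```

{"op": "move_arm", "data": {
  "hand": [-1,-1,-1,-1,-1,-1],
  "linear": [
    [2.3,0,0],
    [4.7,0.2,0],
    [7,0.4,0],
    [9.4,0.7,0],
    [11.7,1,0],
    [14,1.5,0]
  ],
  "rotation": [
    [0,0,2],
    [0,0,4],
    [0,0,6],
    [0,0,8],
    [0,0,10],
    [0,0,12]
  ]
}}

```text
clock: 31.65
position: [0.5914, 0.0497, 0.1886]
tcp_rot: [-0.385, 0.592, -0.319, 0.632]
contact_force: [-2.8, -0.4, 5.2]
gripper_width: 0.0268
```

```bash
python3 lg.py pos3; cat > fit.py <<'E'
from an import *
from scipy.optimize import least_squares
R={t:ana(t,e) for t,e in (('pos','empty+'),('pos2','empty+'),('pos3','empty+'),('neg','empty-'))}
def go(use,cfree,ampfree=True):
    def res(p):
        a,b,dr=p[:3];out=[]
        for k,t in enumerate(('pos','pos2','pos3')):
            if t not in use: continue
            fn,w=R[t][:2]; c=np.polyval(p[3:7],fn/30) if cfree else 0
            out+=list(w-(a*np.sin(np.radians(fn+72*k))+b*np.cos(np.radians(fn+72*k))+dr+c))
        if 'neg' in use:
            fn,w=R['neg'][:2]; out+=list((w-(a*np.sin(np.radians(fn))+b*np.cos(np.radians(fn))-dr))[1:])
        out+=[(dr-.28)/.5,(np.hypot(a,b)-.2)/.5]
        if cfree: out+=list(np.array(p[3:7])/.3)
        return np.array(out)
    s=least_squares(res,[-.2,0,.28]+([0]*4 if cfree else []))
    print(use,cfree,'beta0 %.1f'%(np.degrees(np.arctan2(s.x[1],s.x[0]))%360),'amp %.3f drag %.3f'%(np.hypot(*s.x[:2]),s.x[2]),'rms',np.sqrt(np.mean(s.fun**2)).round(4),s.x[3:].round(3))
go(('pos','pos2','pos3'),0);go(('pos','pos2','pos3'),1);go(('pos','pos2','pos3','neg'),0);go(('pos','pos3'),1);go(('pos2','pos3'),1);go(('pos','pos2'),1)
E
python3 fit.py
```

```text
phi 30.2 r 67.9 Ft -2.57 Fn 4.52 Fx -2.82 Mx 0.073 tau1 1.046 w 0.0268
pos -29.7 w 0.454 M 0.994 Ft -6.34 T -0.444
pos -17.7 w 0.344 M 1.032 Ft -6.02 T -0.335
pos -5.7 w 0.291 M 1.083 Ft -5.99 T -0.275
pos 6.3 w 0.279 M 1.075 Ft -5.48 T -0.169
pos 18.3 w 0.267 M 0.967 Ft -5.81 T -0.351
pos 30.3 w 0.251 M 0.935 Ft -4.38 T -0.059
pos2 -29.9 w 0.230 M -0.663 Ft 1.84 T -0.245
pos2 -17.9 w 0.119 M -0.696 Ft 3.19 T 0.028
pos2 -5.9 w 0.089 M -0.659 Ft 2.27 T -0.143
pos2 6.1 w 0.108 M -0.494 Ft 1.24 T -0.213
pos2 18.1 w 0.122 M -0.411 Ft 2.41 T 0.136
pos2 30.1 w 0.114 M -0.278 Ft 0.21 T -0.230
pos3 -29.8 w 0.145 M -0.243 Ft 0.84 T -0.051
pos3 -17.8 w 0.100 M -0.102 Ft 0.70 T 0.056
pos3 -5.8 w 0.118 M -0.026 Ft -0.78 T -0.204
pos3 6.2 w 0.186 M 0.098 Ft -1.49 T -0.240
pos3 18.2 w 0.243 M 0.203 Ft -2.31 T -0.321
pos3 30.2 w 0.292 M 0.301 Ft -2.57 T -0.282
neg 23.9 w -0.255 M 0.351 Ft -0.44 T 0.250
neg 17.9 w -0.298 M 0.337 Ft -0.84 T 0.146
neg 11.9 w -0.286 M 0.364 Ft 0.26 T 0.423
neg 5.9 w -0.273 M 0.362 Ft -1.04 T 0.126
neg -0.1 w -0.260 M 0.436 Ft -0.51 T 0.319
neg -6.1 w -0.250 M 0.437 Ft -0.20 T 0.391
neg -12.1 w -0.240 M 0.425 Ft -1.54 T 0.076
neg -18.1 w -0.230 M 0.416 Ft -0.57 T 0.287
neg -24.1 w -0.220 M 0.450 Ft -1.37 T 0.140
neg -30.1 w -0.211 M 0.451 Ft -1.52 T 0.106
neg -36.0 w -0.212 M 0.507 Ft -2.09 T 0.034
neg -42.0 w -0.229 M 0.500 Ft -1.81 T 0.089
('pos', 'pos2', 'pos3') 0 beta0 175.4 amp 0.196 drag 0.296 rms 0.03 []
('pos', 'pos2', 'pos3') 1 beta0 175.6 amp 0.198 drag 0.289 rms 0.0248 [-0.002  0.013  0.004  0.003]
('pos', 'pos2', 'pos3', 'neg') 0 beta0 174.9 amp 0.185 drag 0.294 rms 0.0309 []
('pos', 'pos3') 1 beta0 175.8 amp 0.199 drag 0.289 rms 0.0241 [-0.     0.011  0.004  0.003]
('pos2', 'pos3') 1 beta0 176.3 amp 0.198 drag 0.290 rms 0.0234 [-0.002  0.009  0.002  0.003]
('pos', 'pos2') 1 beta0 173.0 amp 0.194 drag 0.286 rms 0.0249 [-0.002  0.01   0.002  0.002]
```

All the fits agree: offset 173–176°, amplitude about 0.197 N m and drag about 0.29 N m. That leaves about 10° to the bottom.

{"op": "move_arm", "data": {
  "hand": [-1,-1,-1,-1,-1,-1,-1,-1],
  "linear": [
    [2.3,0,0],
    [4.7,0.2,0],
    [7,0.4,0],
    [9.4,0.7,0],
    [11.7,1,0],
    [11.7,1,0],
    [11.7,1,0],
    [11.7,1,0]
  ],
  "rotation": [
    [0,0,2],
    [0,0,4],
    [0,0,6],
    [0,0,8],
    [0,0,10],
    [0,0,10],
    [0,0,10],
    [0,0,10]
  ]
}}

```text
clock: 32.45
position: [0.5924, 0.0397, 0.1815]
tcp_rot: [-0.332, 0.624, -0.264, 0.657]
contact_force: [-1.4, -3.7, 5.7]
gripper_width: 0.0267
```

```bash
python3 lg.py end; python3 - <<'E'
from h import *
s=observe();print(s['clock'],np.abs(s['joint_vel']).max())
c=camera("scene");cv2.imwrite("pics/d8.png",cv2.resize(c[110:270,270:430,::-1],None,fx=3.5,fy=3.5))
cv2.imwrite("pics/side8.png",camera("side")[:,:,::-1])
S=camera_info("scene")
g=cv2.cvtColor(c,cv2.COLOR_RGB2GRAY)
r=cv2.imread("pics/scene0.png")
# local dark spots on outer face
m=((g<75)).astype(np.uint8)
k,l,st,ce=cv2.connectedComponentsWithStats(m)
for i in range(1,k):
    if 4<=st[i,4]<40:
        o,d=ray(S,*ce[i]);P=o+d*((A+.017*X-o)@X)/(d@X);q=P-A;R=np.hypot(q@Y,q[2])
        if .045<R<.065: print(ce[i],R,'phi',np.degrees(np.arctan2(-(q@Y),q[2])))
E
```

```text
phi 40.1 r 68.0 Ft -0.97 Fn 6.63 Fx -1.81 Mx 0.216 tau1 1.876 w 0.0267
32.45 0.004322102672940626
[336.  183.5] 0.05522397897698637 phi 19.15972834641899
[369.  204.5] 0.054393419807038226 phi -102.87023439871714
[325.38461538 207.38461538] 0.055593340381032856 phi 137.24661169236308
```

View pics/d8.png

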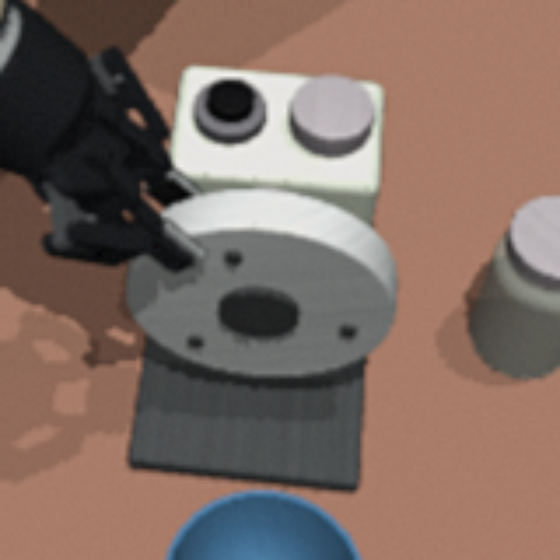

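View pics/side8.png

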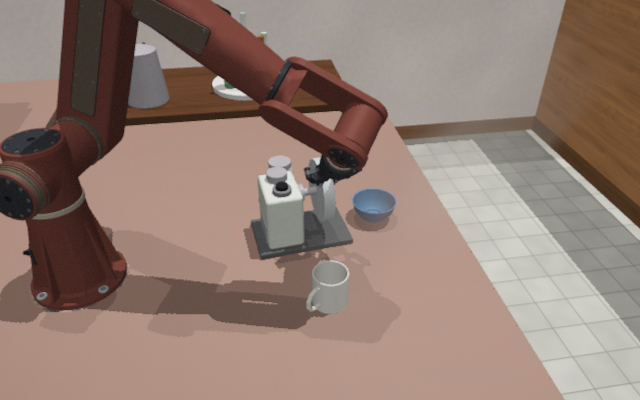

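```bash
python3 - <<'E'
from bench import *
print(close_job()); s=observe(); print(s['clock'],s['gripper_width'],s['joint_vel'])
E
```

```text
the job is handed in; nothing more can be done
None
the job is handed in; nothing more can be done
```

I handed the job in at about 32.6 s, with the wheel still gripped and its heavy side, by my estimate, within about 5° of straight down. No verdict came back.

- **Stop button:** I pressed it to its stop; the last 12 N moved it only 0.2 mm, reaching 25 N in all. The cameras then showed it sprung back up.
- **Finding the heavy side:** I made four gripped sweeps of 72° (one back, three forward) and subtracted unloaded sweeps along the same arc. The fit gave a weight torque of about 0.197 N m and drag of about 0.29 N m, both close to the stated values.
- **Estimate spread:** Five fits that included the forward sweeps agreed on the angle to about 3°, but all were used in choosing it and there was no separate test at the end. The wrist force sensor was much noisier and only roughly agreed. Readings near the far end of the arc were up to about 0.1 N m off, shared between sweeps and partly absorbed by the fit.
- **Final hold:** I turned the wheel 10° further to the bottom and held it still at 60 N grip. The screw heads confirmed the expected net turn of 154° to within about 3°, so the wheel had not slipped noticeably in the grip.
- **Other items:** The jar, mug and bowl looked undisturbed in the last pictures.

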